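# Clip the sprung dust cap onto the measuring lens

### The job

Put the dust cap on the measuring lens that stands face up in its post stand: pick the cap up by pinching its two sprung finger tabs together and, keeping them pinched, press it gently and squarely into the lens mouth until the front sleeve has slid down to its stop and the flange is fully home on the rim. Then let go, so that the tabs spring out under the lip and the cap stays locked on. Never load the lens with more than 30 N, and leave the loupe, the spare objective and the paste tin where they are.

Things in the scene. Friction and masses are not known exactly. Their poses are not given: they have to be found in the camera images.
- cap_center (a point): Centre of the loose grey dust cap (0.14 kg): on its axis, on the flange's upper face, half-way up. z out of the cap's front, up as it lies; y from right tab to left tab. Flange: 66 mm diameter, 0 to 5 mm below this point. Spigot below it: 52 mm diameter, ends 14 mm below this point, lower edge bevelled 2 mm in. Home on the lens: 5 mm above lens_rim, up to 1 mm more once it hangs in its teeth.
- cap_tabs (a point): Midway between the cap's two upright black finger tabs, 10 mm above cap_center; axes as cap_center. Tabs: 22 mm wide along x, 5 mm thick, standing on the flange and ending 8 mm above this point; outer faces at y = +-22.5 mm, so 45 mm over both, 35 mm when fully pinched. No position is given for the cap while fingers hold it.
- cap_tab_left (a joint): Travel of the cap's left (+y) tab: 0 sprung fully out, 0.005 m fully pinched in; its spring pushes out with 6 N at 0, 10 N at 0.005. It carries a latch tooth at the side of the spigot, 10 mm wide, 8.7 to 12.2 mm below cap_center, that reaches 29.5 mm from the axis when out (it cannot pass the lens lip) and 24.5 mm, inside the spigot, when pinched.
- cap_tab_right (a joint): Travel of the cap's right (-y) tab: 0 sprung fully out, 0.005 m fully pinched in. Same spring and tooth.
- cap_seal_face (a point): Centre of the underside of the cap's sprung sealing disc (46 mm diameter), on which the cap lies, 17 mm below cap_center. The disc gives up to 3 mm into the cap: 4 N to start it, then 2 N per mm; about 8 N with the cap home.
- lens: The lens with its ring carrier, fixed to the post stand, axis upright, front up: black barrel of 60 mm diameter in an aluminium clamp ring of 76 mm. Origin on the lens axis at the underside of the lens; z up, +x towards the post, which stands 62 mm from the axis and stays lower than the rim. Its height on the post differs each time.
- lens_rim (a point): Centre of the lens mouth, on the axis, at the top of the rim, 90 to 125 mm above the bench, z up. The mouth is a bore of 54 mm diameter through a lip 3 mm thick; under the lip is a groove of 64 mm diameter for the cap's teeth. The cap goes on at any angle about the axis. The rim is the top of the ribbed aluminium front sleeve, 70 mm outside diameter.
- lens_seat (a point): Centre of the glass-retaining ring inside the mouth, 10 mm below lens_rim, on which the cap's sealing disc presses. Rim, groove and seat are one sleeve that slides down the barrel against about 4 N of drag, by up to 12 mm, to a firm rubber stop, and stays where it is pushed. How far it can still slide at the start differs and is to be felt.
- loupe: Small black eye loupe, 39 mm diameter, 34 mm tall, standing near the lens; origin at the centre of its underside. Leave alone.
- objective_spare: Spare microscope objective, black, 28 mm diameter, 46 mm tall, standing on the bench; origin at the centre of its underside. Leave alone.
- paste_tin: Round white polishing-paste tin with a screwed lid, 59 mm diameter, 22 mm tall, lying flat; origin at the centre of its underside. Leave alone.
Not all that is in view belongs to the job. Of the things that look like the part that bears cap_center, the largest one is meant.

How it is judged:
On the way:
1. the cap is carried clear of the bench with both tabs pinched in (each by more than 3 mm) (height (world z) of cap_center above 0.04 m and value of joint each of cap_tab_left, cap_tab_right above 0.003 m), for 0.2 s.
At the end, for the whole second after the job is handed in: The cap is released and locked on the lens: its flange within 1.8 mm of the rim, centred to 2.5 mm, square to the rim within 0.04 rad, and both tabs sprung out again (less than 1.5 mm from fully out) (z of cap_center in the frame of lens_rim between 0.004 and 0.0068 m and horizontal distance between cap_center and lens_rim below 0.0025 m and angle between the z axis of cap_center and the z axis of lens_rim, either way round below 0.04 rad and value of joint each of cap_tab_left, cap_tab_right below 0.0015 m); the robot touches nothing.
It fails at once if the lens is loaded with more than 30 N (contact force between lens and anything else above 30 N).
It fails at once if the loupe is moved by more than 10 mm (distance of loupe from where it was at the start of the episode above 0.01 m).
It fails at once if the spare objective is moved by more than 10 mm or tipped (distance of objective_spare from where it was at the start of the episode above 0.01 m or angle between objective_spare's own z axis and vertical above 0.3 rad).
It fails at once if the paste tin is moved by more than 10 mm or tipped (distance of paste_tin from where it was at the start of the episode above 0.01 m or angle between paste_tin's own z axis and vertical above 0.3 rad).
It also fails if it takes over 58 s, if anything falls off the work surface, if the arm or the gripper's body presses on something with over 40 N, if the wrist force passes 120 N, or if a joint passes its speed limit or range.

### The arm

A 6-joint arm with a two-finger parallel gripper is mounted at the origin on a cart in front of the work surface, level with it; the furniture and walls round the work are solid. World frame = base frame: x ahead of the robot, y to its left, z up, the work surface at z = 0. Lengths are in m, angles in rad, forces in N, time in s.
With the tool pointing down it reaches from about 0.35 to 0.975 m from the base axis. Payload 4.9 kg.
Tool frame: the origin (TCP) lies between the finger pads; the fingertips stand 22 mm ahead of it and the grasp point (between the pads) lies 3 mm ahead of it; z points along the fingers, y is the direction in which the jaws open and shut (so a half turn about z gives the same grasp; the last joint's range is limited). The gripper opens to 85 mm and grips with 20 to 120 N. Pads are 22 mm wide; open, the fingers measure 114 mm over their backs; the gripper's body (76 mm by 85 mm) begins 54 mm behind the grasp point. The pads swing forward as they close: fully open they stand 13 mm farther back than shut.
Start: joints at [-1.348, 0.053, 1.613, -0, 1.476, -0.119], TCP at [0.209, -0.589, 0.222] pointing down, gripper open.
Joint ranges: [-3.01, 3.01], [-1.01, 2.22], [0.06, 2.58], [-1.02, 4.17], [0.09, 2.62], [-3.14, 3.14]. Speed limits (rad/s): [2.57, 2.57, 3.14, 3.14, 3.14, 3.14].

### API

Orientations are given as a unit quaternion [w, x, y, z].
In Python, from workcell import * gives the robot as it stands.
- The arm moves only by the shell command python3 -m handwheel 'ROWS'. ROWS is JSON, a list that holds one entry, the list of rows, each a list of 7 numbers: the shift along the tool's x, y, z in mm, then the turn, a rotation vector about the tool's x, y, z in degrees, then the closure in counts, from 0 (fully open) to 255 (shut). In form: [[[tx, ty, tz, rx, ry, rz, fingers], ...]]. A call has 1 to 10 rows; each row is the pose to reach, as a shift and turn from the pose commanded when the call began, along the tool's axes at that moment; what a row does not reach only later rows make up. A row lasts 1/8 s, in which the tool goes at most 62.5 mm and 10.7 degrees, less where a joint would pass 70% of its speed; a pose out of reach is approached as far as the arm can. A call with a gripper value outside its range is refused whole. The fingers move at their own pace and stop on an object; the grip force is fixed at half the most. Time passes only in rows, so rows that repeat a pose let the fingers close. It gives the time, the measured TCP pose, the force and the opening at its end, in the units of the state.
- observe(): the state, without advancing time (a new reading comes with each control period).
- read_camera(name): name is "side" or "top" or "wrist"; returns a dict with "color" (420x560x3 uint8, blue, green, red), "fx", "fy", "cx", "cy" (pixels), "D" ([k1, k2, p1, p2, k3] as OpenCV has them; the pictures are not rectified), "pose" (4x4, takes a point from camera to world coordinates). Camera axes: x right, y up, looking along -z (the intrinsics and any distortion apply to the point x, -y, -z); pixel columns grow to the right and rows downward; lengths in m; the calibration is good to about 2 mm. A picture is of the moment at which its call begins. There is no depth.
- finish_job(): hands the job in, once; it reports no verdict.
The state is a dict: "clock": time; "joint_positions": joint angles; "qd": joint speeds; "effort": joint torques, N m; "eef_pos": TCP position; "orientation": TCP orientation; "contact_force": force on the tool from outside, world axes, zero at the start; "torque": the same for the moment, N m; "finger_gap": opening from 0.0 (shut) to 1.0 (fully open).
Only numpy, scipy, OpenCV 4.12 (cv2) and the standard library are available. Lean on these libraries where they do the work, as an engineer would, in place of code of your own. Each camera call takes 0.05 s, during which the arm holds its last target.

## Working session

There is one attempt and no reset: what is moved stays moved. The work goes in short steps, Python scripts to look and compute and a shell command to move; the robot and the scene stay as the last step left them, time stands still between calls to the robot, and variables do not carry over. Pictures are saved under pics/ and viewed, and the job is handed in when it is done.

```bash
mkdir -p pics; ls
cat > h.py <<'E'
from workcell import *
import numpy as np, cv2
def snap(n,f):
    c=read_camera(n); cv2.imwrite('pics/'+f,c['color']); return c
def K(c): return np.array([[c['fx'],0,c['cx']],[0,c['fy'],c['cy']],[0,0,1]])
def ray(c,u,v):
    p=cv2.undistortPoints(np.array([[[u,v]]],float),K(c),np.array(c['D'],float))[0,0]
    P=np.array(c['pose']); d=P[:3,:3]@np.array([p[0],-p[1],-1]); return P[:3,3],d/np.linalg.norm(d)
def onz(c,u,v,z):
    o,d=ray(c,u,v); return o+d*(z-o[2])/d[2]
def proj(c,X):
    P=np.array(c['pose']); q=P[:3,:3].T@(np.array(X,float)-P[:3,3]); 
    q=np.array([[q[0],-q[1],-q[2]]]); return cv2.projectPoints(q,np.zeros(3),np.zeros(3),K(c),np.array(c['D'],float))[0][0,0]
def tri(c1,p1,c2,p2):
    o1,d1=ray(c1,*p1);o2,d2=ray(c2,*p2)
    A=np.stack([d1,-d2],1); t=np.linalg.lstsq(A,o2-o1,rcond=None)[0]
    a=o1+d1*t[0];b=o2+d2*t[1]; return (a+b)/2,np.linalg.norm(a-b)
E
python3 - <<'E'
from h import *
import pickle
print(observe())
d={}
for n in ['side','top','wrist']:
    c=snap(n,n+'0.png'); d[n]=c; print(n,c['fx'],c['cx'],c['cy'],c['D'],np.round(c['pose'],3).tolist())
pickle.dump(d,open('c0.pkl','wb'))
E
```

```text
pics
{'clock': 0.0, 'joint_positions': array([-1.34799814e+00,  5.33611378e-02,  1.61433642e+00, -5.68030694e-05,
        1.47598168e+00, -1.19007341e-01]), 'qd': array([ 4.19562140e-04, -5.46956313e-04,  3.80669260e-05, -5.54419090e-04,
       -6.56911311e-04,  7.83423955e-04]), 'effort': array([ 3.10932810e-03, -3.93679476e+01, -3.70170593e+01,  2.98567033e-05,
        6.94394927e-03,  8.05436144e-06]), 'eef_pos': array([ 0.20932726, -0.5882057 ,  0.22083504]), 'orientation': array([-1.04042150e-03,  9.85430635e-01,  1.70074615e-01, -8.23508932e-05]), 'contact_force': array([-0.25145593,  0.19727493,  0.43288465]), 'torque': array([0.00501646, 0.05217245, 0.01547122]), 'finger_gap': 0.999267604184151}
side 494.7213476242238 276.64787072447007 198.85803894968657 [-0.12694427  0.          0.          0.          0.        ] [[-0.872, 0.211, -0.441, 0.162], [-0.489, -0.406, 0.772, 0.796], [-0.016, 0.889, 0.458, 0.495], [0.0, 0.0, 0.0, 1.0]]
top 478.1720512864207 277.4989411184354 205.3557624722775 [-0.0352616  0.         0.         0.         0.       ] [[-0.001, 0.983, -0.184, 0.422], [-1.0, 0.0, 0.006, 0.113], [0.006, 0.184, 0.983, 0.956], [0.0, 0.0, 0.0, 1.0]]
wrist 342.53571465201975 277.05868578893217 206.22887848643967 [0.01340171 0.         0.         0.         0.        ] [[0.334, 0.903, 0.269, 0.278], [-0.942, 0.321, 0.093, -0.565], [-0.002, -0.284, 0.959, 0.372], [0.0, 0.0, 0.0, 1.0]]
```

View pics/top0.png

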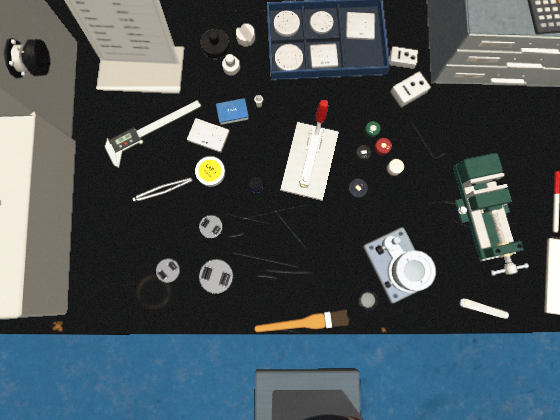

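View pics/side0.png

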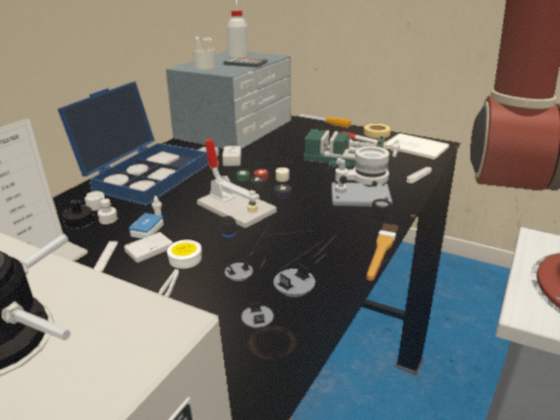

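View pics/wrist0.png

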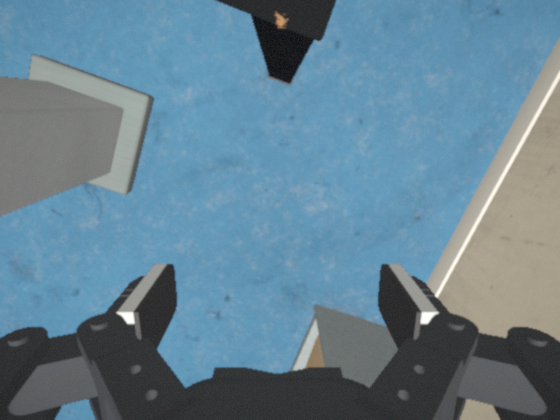

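Candidates for the cap in the top view: discs at (216,277), (210,227) and (167,270). The one at (216,277) looks largest, so I'll measure all three and take a close crop.

Run:
```python
from h import *
import pickle
d=pickle.load(open('c0.pkl','rb')); c=d['top']; im=c['color']
g=cv2.cvtColor(im,cv2.COLOR_BGR2GRAY)
m=((g>75)).astype(np.uint8)*255
m[:210]=0;m[330:]=0;m[:,:120]=0
m=cv2.morphologyEx(m,cv2.MORPH_CLOSE,cv2.getStructuringElement(cv2.MORPH_ELLIPSE,(9,9)))
for ct in cv2.findContours(m,cv2.RETR_EXTERNAL,cv2.CHAIN_APPROX_NONE)[0]:
    if cv2.contourArea(ct)<100 or ct[:,0,0].mean()>440: continue
    h=cv2.convexHull(ct)
    (u,v),(a,b),t=cv2.fitEllipse(h)
    p=onz(c,u,v,0.017); print(np.round([u,v,a,b],1),np.round(p,4),'diam',np.linalg.norm(onz(c,u+a/2,v,.017)-onz(c,u-a/2,v,.017)))
a=cv2.resize(im[215:315,140:260],None,fx=4.5,fy=4.5,interpolation=cv2.INTER_CUBIC)
b=cv2.resize(im[220:310,355:475],None,fx=4.5,fy=4.5,interpolation=cv2.INTER_CUBIC)
cv2.imwrite('pics/crop_cap.png',a);cv2.imwrite('pics/crop_lens.png',b)
s=d['side']['color']
cv2.imwrite('pics/crop_side.png',cv2.resize(s[255:335,215:335],None,fx=5,fy=5,interpolation=cv2.INTER_CUBIC))
cv2.imwrite('pics/crop_side_l.png',cv2.resize(s[135:215,315:435],None,fx=5,fy=5,interpolation=cv2.INTER_CUBIC))
```

```text
[313.4 320.6  16.1 118.3] [0.3733 0.0388 0.017 ] diam 0.030820842441233745
[367.3 299.6  14.6  15.2] [ 0.4126 -0.0661  0.017 ] diam 0.02826107178139405
[215.4 276.   33.6  34.7] [0.4582 0.2282 0.017 ] diam 0.0654209677415281
[167.3 270.1  23.6  24.3] [0.4693 0.3222 0.017 ] diam 0.04613259494860907
[397.7 265.2  71.2  76.5] [ 0.4786 -0.1282  0.017 ] diam 0.14039921144658596
[210.4 226.2  23.2  23.8] [0.5558 0.2402 0.017 ] diam 0.04596461999660967
```

View pics/crop_cap.png

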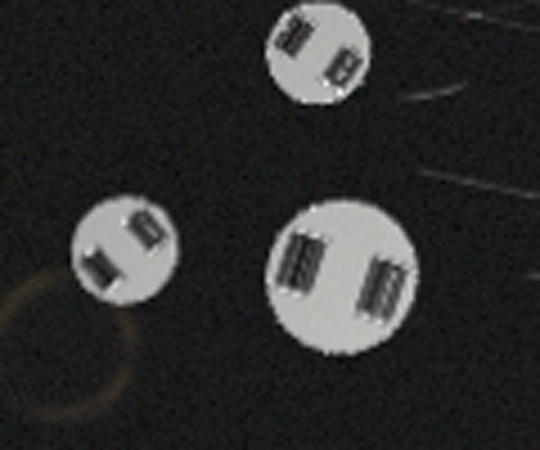

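View pics/crop_lens.png

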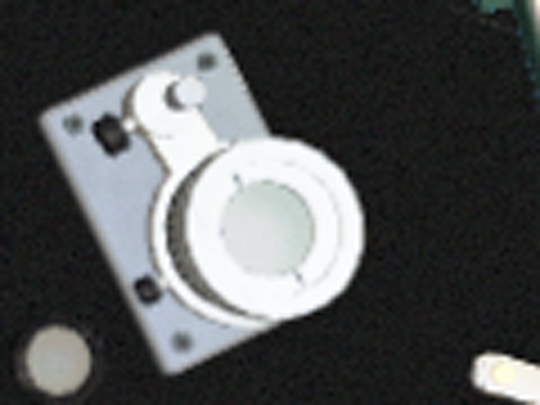

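View pics/crop_side_l.png

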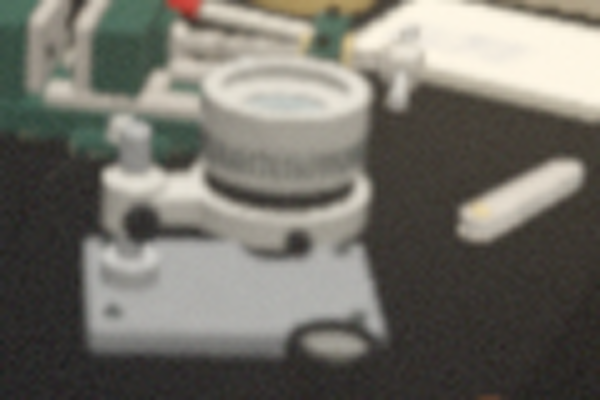

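The large disc measures 65.4 mm (cap should be 66), with tabs upright. The other two are 46 mm. I'll take the large one and measure the tab direction and the lens rim.

Run:
```python
from h import *
import pickle
d=pickle.load(open('c0.pkl','rb')); c=d['top']; im=c['color']
g=cv2.cvtColor(im,cv2.COLOR_BGR2GRAY)
# tabs: dark blobs inside cap disc
m=np.zeros_like(g); cv2.circle(m,(215,276),15,255,-1)
t=((g<130)&(m>0)).astype(np.uint8)
n,l,st,ce=cv2.connectedComponentsWithStats(t)
P=[]
for i in range(1,n):
    if st[i,4]>15:
        p=onz(c,*ce[i],0.030); P.append(p); print('tab',ce[i],st[i,4],p, cv2.minAreaRect(np.argwhere(l==i)[:,::-1].astype(np.float32)))
v=P[1]-P[0]; print('sep',np.linalg.norm(v),'ang deg',np.degrees(np.arctan2(v[1],v[0])),(P[0]+P[1])/2)
# lens top
R=im[220:310,355:475]; 
for th in (200,225,240):
    mm=(cv2.cvtColor(R,cv2.COLOR_BGR2GRAY)>th).astype(np.uint8)*255
    cv2.imwrite(f'pics/l{th}.png',cv2.resize(mm,None,fx=4,fy=4,interpolation=0))
S=d['side']['color'][135:200,335:405]
cv2.imwrite('pics/sl.png',cv2.resize(S,None,fx=10,fy=9,interpolation=cv2.INTER_CUBIC))
a=[cv2.imread(f'pics/l{t}.png') for t in (200,225,240)]
cv2.imwrite('pics/lm.png',cv2.resize(np.hstack(a),(800,200)))
```

```text
tab [206.3364486  272.87850467] 107 [0.4635137  0.24408948 0.03      ] ((206.3500213623047, 272.95001220703125), (8.221921920776367, 12.332881927490234), 18.434947967529297)
tab [224.32323232 278.70707071] 99 [0.45245932 0.2093427  0.03      ] ((224.4500274658203, 278.6499938964844), (8.221921920776367, 11.70042610168457), 18.434947967529297)
sep 0.036462836340938526 ang deg -107.64799463217959 [0.45798651 0.22671609 0.03      ]
```

View pics/lm.png

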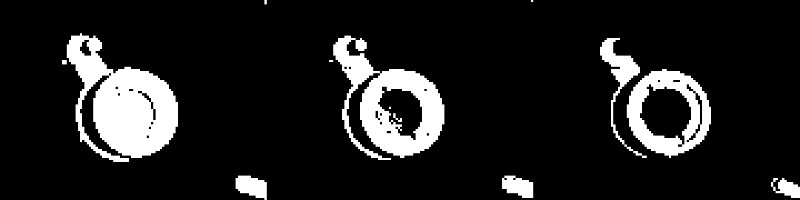

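View pics/sl.png

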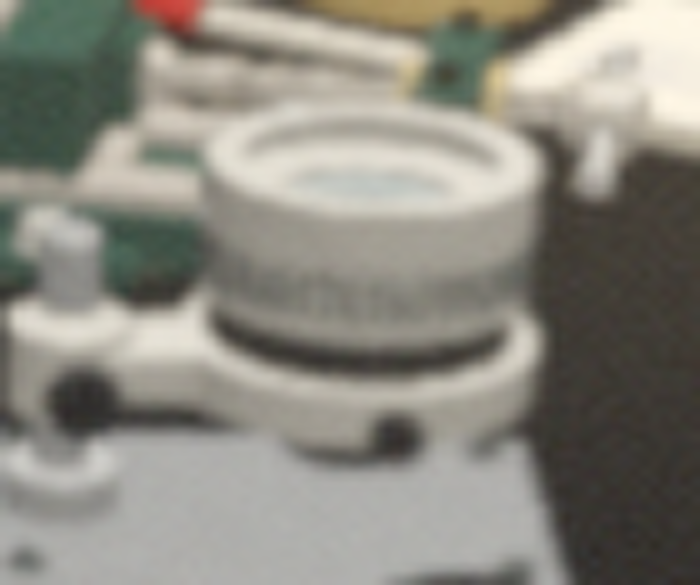

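Run:
```python
from h import *
import pickle
d=pickle.load(open('c0.pkl','rb')); c=d['top']; im=c['color']
g=cv2.cvtColor(im,cv2.COLOR_BGR2GRAY)
m=np.zeros_like(g); m[220:310,355:475]=(g>200)[220:310,355:475]*255
m=cv2.morphologyEx(m,cv2.MORPH_CLOSE,np.ones((3,3)))
m=cv2.morphologyEx(m,cv2.MORPH_OPEN,cv2.getStructuringElement(cv2.MORPH_ELLIPSE,(17,17)))
ct=max(cv2.findContours(m,cv2.RETR_EXTERNAL,cv2.CHAIN_APPROX_NONE)[0],key=cv2.contourArea)
e=cv2.fitEllipse(ct); print(e, cv2.minEnclosingCircle(ct))
u,v=e[0]
for z in (.09,.1,.11,.12,.125):
    p=onz(c,u,v,z); k=[np.linalg.norm(onz(c,u+r/2,v,z)-onz(c,u-r/2,v,z)) for r in e[1]]; print(z,p,k,proj(d['side'],p))
print(tri(c,(u,v),d['side'],(372.4,152.2)))
```

```text
((415.0265197753906, 270.0933532714844), (36.902767181396484, 41.26601791381836), 152.39854431152344) ((413.86932373046875, 269.7386474609375), 21.343469619750977)
0.09 [ 0.46536052 -0.1404704   0.09      ] [np.float64(0.06713062098426485), np.float64(0.07506896054984234)] [370.69915038 158.79523895]
0.1 [ 0.46485892 -0.13754216  0.1       ] [np.float64(0.066355029899505), np.float64(0.07420165415983748)] [370.77634712 154.92224279]
0.11 [ 0.46435732 -0.13461392  0.11      ] [np.float64(0.06557943881474511), np.float64(0.0733343477698326)] [370.85304035 150.99826993]
0.12 [ 0.46385571 -0.13168569  0.12      ] [np.float64(0.0648038477299852), np.float64(0.07246704137982773)] [370.92918218 147.02250599]
0.125 [ 0.46360491 -0.13022157  0.125     ] [np.float64(0.06441605218760531), np.float64(0.07203338818482526)] [370.96703068 145.01494505]
(array([ 0.46296668, -0.13601801,  0.10708135]), np.float64(0.003260610388312297))
```

```bash
cat >> h.py <<'E'
from scipy.spatial.transform import Rotation as Ro
def tool(target,yaw_deg=None):
    """shift (mm) and turn (deg) in tool axes to reach target TCP, tool straight down with tool x at yaw"""
    s=observe(); q=s['orientation']; R=Ro.from_quat([q[1],q[2],q[3],q[0]])
    t=R.inv().apply(np.array(target)-s['eef_pos'])*1000
    y0=R.as_matrix()[:,0]; yaw=np.degrees(np.arctan2(y0[1],y0[0]))
    if yaw_deg is None: yaw_deg=yaw
    a=np.radians(yaw_deg); T=np.array([[np.cos(a),np.sin(a),0],[np.sin(a),-np.cos(a),0],[0,0,-1]])
    r=(R.inv()*Ro.from_matrix(T)).as_rotvec(degrees=True)
    print('t',np.round(s['clock'],2),'pos',np.round(s['eef_pos'],4),'yaw',round(yaw,2),'gap',round(s['finger_gap'],3),'F',np.round(s['contact_force'],2),'M',np.round(s['torque'],3))
    print('shift',np.round(t,2),'turn',np.round(r,2))
E
python3 -c "
from h import *
tool([.458,.2275,.20],-17.65)"
```

```text
t 0.15 pos [ 0.2094 -0.5883  0.2211] yaw 19.59 gap 0.998 F [-0.07 -0.36 -0.88] M [ 0.025 -0.007 -0.01 ]
shift [ 507.7  -685.28   22.34] turn [-9.000e-02  2.000e-02  3.724e+01]
```

```bash
python3 -m handwheel '[[[508,-685,0,0,0,37.2,0],[508,-685,0,0,0,37.2,0],[508,-685,0,0,0,37.2,0],[508,-685,0,0,0,37.2,0],[508,-685,0,0,0,37.2,0],[508,-685,0,0,0,37.2,0],[508,-685,0,0,0,37.2,0],[508,-685,0,0,0,37.2,0],[508,-685,0,0,0,37.2,0],[508,-685,0,0,0,37.2,0]]]'; python3 -c "
from h import *
tool([.458,.2275,.16],-17.65)"
```

```text
clock: 1.4
eef_pos: [0.3921, 0.011, 0.2222]
orientation: [0.0, 0.988, -0.153, 0.001]
contact_force: [1.1, -0.2, 1.0]
finger_gap: 1.0
t 1.4 pos [0.3921 0.011  0.2222] yaw -17.62 gap 1.0 F [ 1.09 -0.19  0.99] M [-0.012 -0.061 -0.01 ]
shift [  -2.81 -226.31   62.2 ] turn [-0.   -0.08  0.03]
```

```bash
python3 -m handwheel '[[[-3,-226,62,0,0,0,0],[-3,-226,62,0,0,0,0],[-3,-226,62,0,0,0,0],[-3,-226,62,0,0,0,0],[-3,-226,62,0,0,0,0],[-3,-226,62,0,0,0,0]]]'
python3 - <<'E'
from h import *
import pickle
c=snap('wrist','w1.png'); pickle.dump(c,open('w1.pkl','wb')); tool([.458,.2275,.10],-17.65)
E
```

```text
clock: 2.15
eef_pos: [0.4573, 0.2249, 0.1599]
orientation: [0.0, 0.988, -0.153, -0.0]
contact_force: [0.3, 0.1, 0.3]
finger_gap: 1.002
t 2.2 pos [0.4575 0.2246 0.1603] yaw -17.66 gap 1.001 F [-0.9  -0.08 -0.21] M [-0.008 -0.024  0.032]
shift [-0.42 -2.98 60.33] turn [ 0.01 -0.02 -0.01]
```

View pics/w1.png

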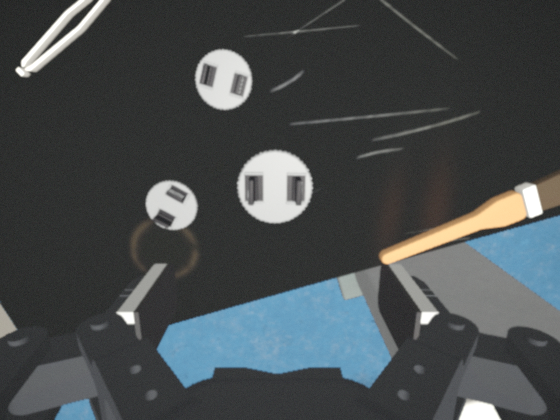

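The cap is at (275,187), its tabs at (254,188) and (296,189), already lined up with the jaws. I'll measure it from this view.

Run:
```python
from h import *
import pickle
c=pickle.load(open('w1.pkl','rb')); im=c['color']; g=cv2.cvtColor(im,cv2.COLOR_BGR2GRAY)
m=np.zeros_like(g); m[135:240,225:325]=(g>100)[135:240,225:325]*255
m=cv2.morphologyEx(m,cv2.MORPH_OPEN,np.ones((5,5)))
ct=max(cv2.findContours(m,cv2.RETR_EXTERNAL,cv2.CHAIN_APPROX_NONE)[0],key=cv2.contourArea); ct=cv2.convexHull(ct)
e=cv2.fitEllipse(ct);print(e,onz(c,*e[0],.0165),np.linalg.norm(onz(c,e[0][0]-e[1][0]/2,e[0][1],.017)-onz(c,e[0][0]+e[1][0]/2,e[0][1],.017)))
# rim fit in world plane
W=np.array([onz(c,*p[0],.0165)[:2] for p in ct]); print(cv2.minEnclosingCircle(W.astype(np.float32)), cv2.fitEllipse((W*1000).astype(np.float32)))
mm=np.zeros_like(g);cv2.circle(mm,(275,187),33,255,-1)
n,l,st,ce=cv2.connectedComponentsWithStats(((g<110)&(mm>0)).astype(np.uint8))
P=[]
for i in range(1,n):
    if st[i,4]>60: P.append(onz(c,*ce[i],.027)); print(ce[i],st[i],P[-1])
v=P[1]-P[0];print(np.linalg.norm(v),np.degrees(np.arctan2(v[1],v[0])),sum(P)/2)
cv2.imwrite('pics/w1c.png',cv2.resize(im[140:240,220:330],None,fx=6,fy=6,interpolation=cv2.INTER_CUBIC))
```

```text
((274.57379150390625, 186.28619384765625), (74.17005157470703, 76.087158203125), 92.7421875) [0.46133348 0.22535075 0.0165    ] 0.06527935604670569
((0.46043694019317627, 0.22561141848564148), 0.0338423065841198) ((460.31231689453125, 225.66769409179688), (67.09078216552734, 67.13957214355469), 107.44810485839844)
[253.29019608 188.31372549] [247 176  14  28 255] [0.46747924 0.24235698 0.027     ]
[295.52968037 189.49771689] [291 177  11  27 219] [0.45556345 0.20837611 0.027     ]
0.03600952319746022 -109.32381348509263 [0.46152135 0.22536654 0.027     ]
```

View pics/w1c.png

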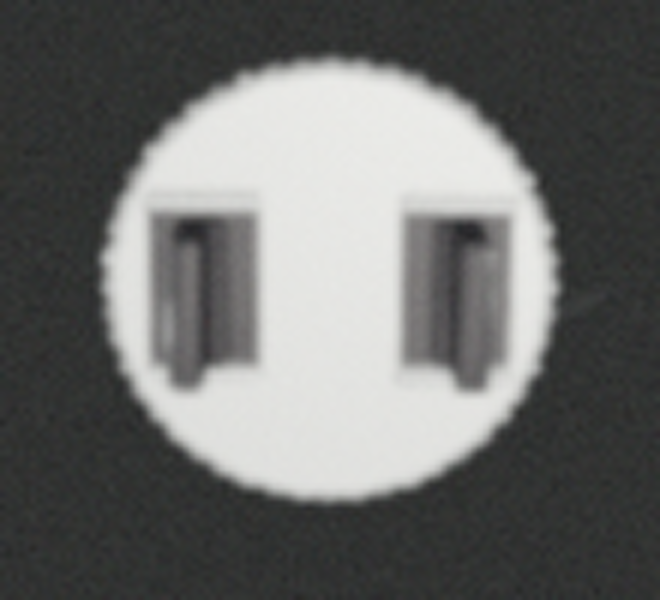

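```bash
python3 -c "
from h import *
tool([.4595,.226,.060],-17.65)"
```

```text
t 2.2 pos [0.4575 0.2246 0.1603] yaw -17.66 gap 1.001 F [-0.9  -0.08 -0.21] M [-0.008 -0.024  0.032]
shift [  1.45  -2.01 100.33] turn [ 0.01 -0.02 -0.01]
```

```bash
python3 -m handwheel '[[[1,-1,40,0,0,0,0],[1,-1,90,0,0,0,0],[1,-1,100,0,0,0,0],[1,-1,100,0,0,0,0]]]'
python3 - <<'E'
from h import *
c=snap('wrist','w2.png'); snap('side','s2.png');tool([.4595,.226,.042],-17.65)
E
```

```text
clock: 2.7
eef_pos: [0.4591, 0.2253, 0.0608]
orientation: [-0.0, 0.988, -0.154, 0.0]
contact_force: [-0.1, 0.4, -0.4]
finger_gap: 1.002
t 2.8 pos [0.4606 0.2261 0.0627] yaw -17.65 gap 1.001 F [0.96 1.02 0.85] M [ 0.003  0.037 -0.055]
shift [-1.07  0.46 20.67] turn [-0.14 -0.2  -0.  ]
```

View pics/w2.png

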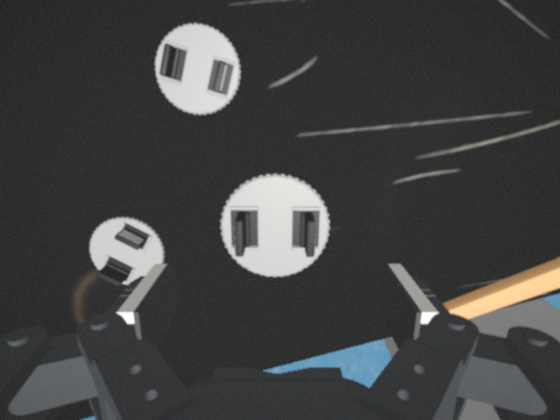

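View pics/s2.png

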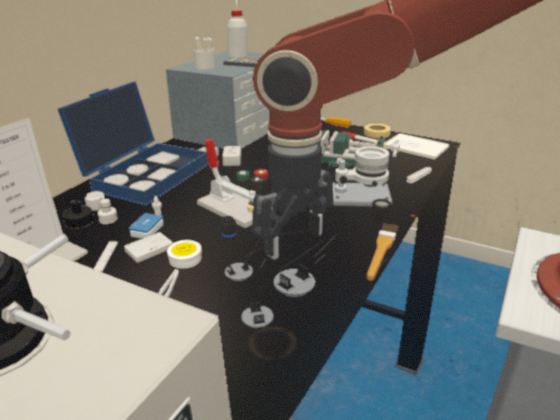

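```bash
cat >> h.py <<'E'
def toolframe(X):
    s=observe(); q=s['orientation']; R=Ro.from_quat([q[1],q[2],q[3],q[0]]); return R.inv().apply(np.array(X)-s['eef_pos'])*1000
def disc(c,box,th,z,op=5,lo=True):
    u0,v0,u1,v1=box; g=cv2.cvtColor(c['color'],cv2.COLOR_BGR2GRAY); m=np.zeros_like(g); m[v0:v1,u0:u1]=(g>th)[v0:v1,u0:u1]*255
    m=cv2.morphologyEx(m,cv2.MORPH_OPEN,np.ones((op,op)))
    ct=cv2.convexHull(max(cv2.findContours(m,cv2.RETR_EXTERNAL,cv2.CHAIN_APPROX_NONE)[0],key=cv2.contourArea))
    W=np.array([onz(c,*p[0],z)[:2]*1000 for p in ct]).astype(np.float32); e=cv2.fitEllipse(W); print('disc',e); return np.array([e[0][0]/1000,e[0][1]/1000,z])
E
python3 - <<'E'
from h import *
c=read_camera('wrist'); X=disc(c,(215,165,335,285),100,.0165); print(X,toolframe(X))
P=np.array(c['pose']); print(np.round(toolframe(P[:3,3]),1))
s=observe(); print(proj(c,s['eef_pos']+[0,0,-.0]),proj(c,s['eef_pos']+[0,0,-.045]))
E
```

```text
disc ((460.6891784667969, 225.73837280273438), (66.45671081542969, 66.86801147460938), 70.47897338867188)
[0.46068918 0.22573837 0.0165    ] [-1.00433385e-02  6.10964197e-01  4.63062447e+01]
[  72.8    0.4 -151. ]
[276.0221055  261.76588339] [276.35349706 229.50518237]
```

```bash
python3 -m handwheel '[[[0,0,18,0,0,0,0],[0,0,18,0,0,0,100],[0,0,18,0,0,0,100],[0,0,18,0,0,0,100],[0,0,18,0,0,0,100]]]'
python3 - <<'E'
from h import *
c=snap('wrist','w3.png'); snap('side','s3.png');tool([.4595,.226,.042],-17.65)
E
```

```text
clock: 3.48
eef_pos: [0.459, 0.226, 0.0424]
orientation: [-0.0, 0.988, -0.153, 0.0]
contact_force: [0.2, 0.4, -0.1]
finger_gap: 0.609
t 3.58 pos [0.4589 0.226  0.0423] yaw -17.62 gap 0.606 F [-0.41 -0.13  0.18] M [ 0.049 -0.048 -0.017]
shift [ 0.53 -0.21  0.33] turn [-0.01 -0.02  0.03]
```

View pics/w3.png

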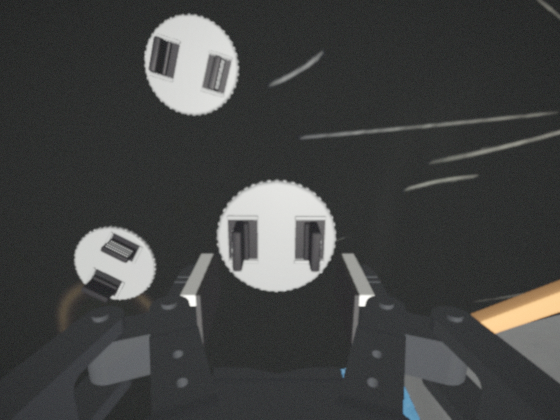

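Run:
```python
from h import *
c=read_camera('wrist'); s=observe(); q=s['orientation']; R=Ro.from_quat([q[1],q[2],q[3],q[0]])
for x in (11,-11):
  for z in (22,18,14,10,-16):
    print(x,z,[np.round(proj(c,s['eef_pos']+R.apply([x,y,z])/1),0) if 0 else np.round(proj(c,s['eef_pos']+R.apply(np.array([x,y,z])/1000))) for y in (25.7,-25.7)])
cv2.imwrite('pics/w3c.png',cv2.resize(c['color'][230:330,160:270],None,fx=7,fy=6,interpolation=cv2.INTER_CUBIC))
```

```text
11 22 [array([324., 225.]), array([229., 225.])]
11 18 [array([325., 227.]), array([228., 228.])]
11 14 [array([327., 230.]), array([226., 230.])]
11 10 [array([328., 233.]), array([225., 233.])]
11 -16 [array([336., 255.]), array([217., 255.])]
-11 22 [array([323., 262.]), array([230., 262.])]
-11 18 [array([324., 266.]), array([229., 266.])]
-11 14 [array([325., 269.]), array([228., 269.])]
-11 10 [array([326., 273.]), array([227., 273.])]
-11 -16 [array([334., 300.]), array([219., 300.])]
```

View pics/w3c.png

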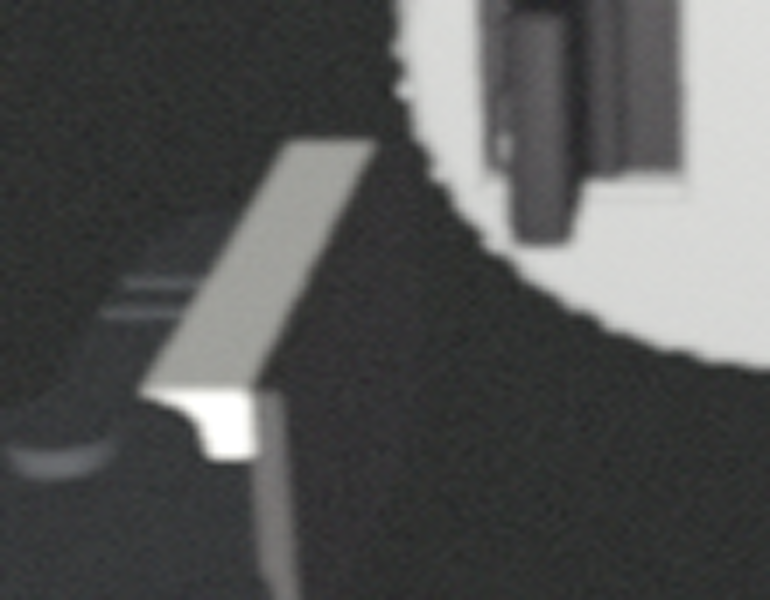

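Run:
```python
from h import *
c=read_camera('side'); s=observe(); q=s['orientation']; R=Ro.from_quat([q[1],q[2],q[3],q[0]])
im=c['color'].copy(); big=cv2.resize(im[190:310,230:350],None,fx=5,fy=5,interpolation=cv2.INTER_CUBIC)
big=cv2.convertScaleAbs(big,alpha=1.8,beta=20)
for z,col in ((22,(0,0,255)),(0,(0,255,0)),(-20,(255,0,0))):
  for y in (-26,0,26):
    u,v=proj(c,s['eef_pos']+R.apply(np.array([0,y,z])/1000)); cv2.circle(big,(int((u-230)*5),int((v-190)*5)),3,col,-1)
cv2.imwrite('pics/s3c.png',big)
```

```text
(no output)
```

View pics/s3c.png

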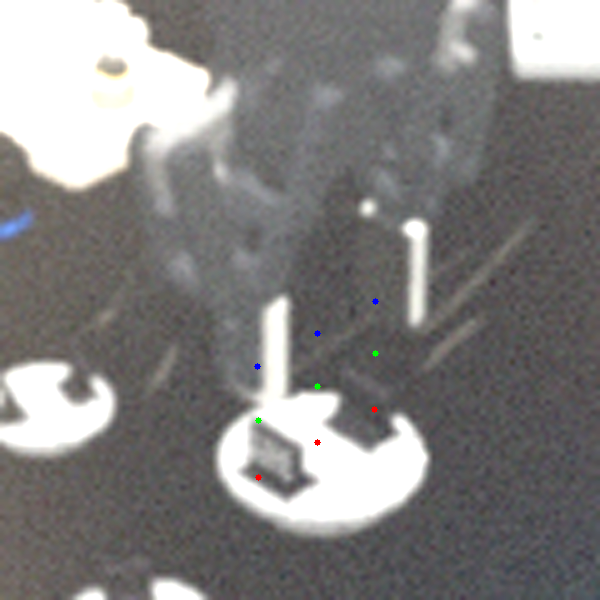

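Run:
```python
from h import *
s=observe(); q=s['orientation']; R=Ro.from_quat([q[1],q[2],q[3],q[0]])
def ip(c,u,v,ax,val):
    o,d=ray(c,u,v); o=R.inv().apply(o-s['eef_pos'])*1000; d=R.inv().apply(d); return np.round(o+d*(val-o[ax])/d[ax],1)
c=read_camera('side'); w=read_camera('wrist')
for (u,v) in ((264,400),(288,398),(410,325),(426,322)):
    u=230+u/5;v=190+v/5; print([ip(c,u,v,0,x) for x in (-11,11)])
for (u,v) in ((213,253),(201,253)): print(ip(w,u,v,0,11), ip(w,u,v,1,-25.7))
```

```text
[array([-11. , -33.8, -17.1]), array([ 11. , -13. ,   4.4])]
[array([-11. , -23.8, -12.9]), array([11. , -2.5,  8.9])]
[array([-11. ,  30.3, -14.2]), array([11. , 54.2,  7.6])]
[array([-11. ,  37.8, -11.8]), array([11. , 62.1, 10.1])]
[ 11.  -27.5 -14.1] [ 15.  -25.7 -23.1]
[ 11.  -32.7 -14.1] [ 24.2 -25.7 -43.3]
```

Both views put the fingertips about 14 mm *behind* the reported TCP. The sheet says roughly 15–22 mm ahead, so I'll trust the pictures and go down in checked steps.

```bash
python3 -m handwheel '[[[0,0,10,0,0,0,90],[0,0,20,0,0,0,90],[0,0,20,0,0,0,90]]]'
python3 - <<'E'
from h import *
c=snap('wrist','w4.png'); c=snap('side','s4.png');tool([.4595,.226,.042],-17.65)
big=cv2.resize(c['color'][190:310,230:350],None,fx=5,fy=5,interpolation=cv2.INTER_CUBIC)
cv2.imwrite('pics/s4c.png',cv2.convertScaleAbs(big,alpha=1.3,beta=20))
E
```

```text
clock: 4.15
eef_pos: [0.4575, 0.2255, 0.0204]
orientation: [0.001, 0.988, -0.153, -0.001]
contact_force: [-0.9, 0.3, 1.2]
finger_gap: 0.647
t 4.25 pos [0.4585 0.2258 0.0217] yaw -17.61 gap 0.645 F [ 0.62  0.26 -0.41] M [0.004 0.01  0.012]
shift [  0.89  -0.47 -20.34] turn [0.03 0.04 0.04]
```

View pics/s4c.png

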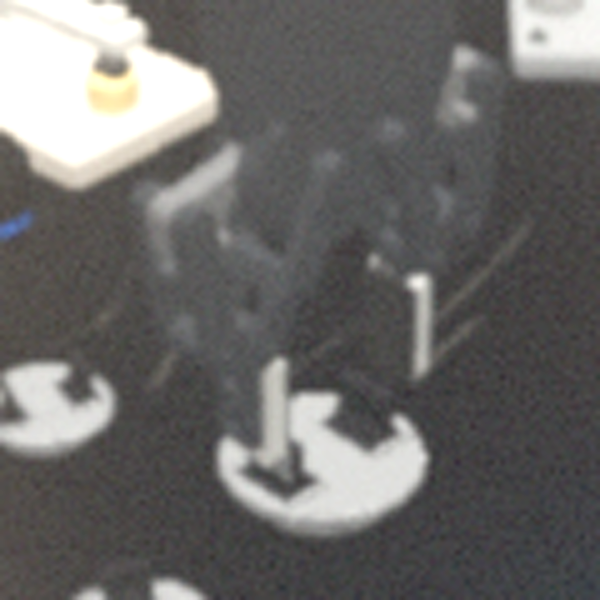

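View pics/w4.png

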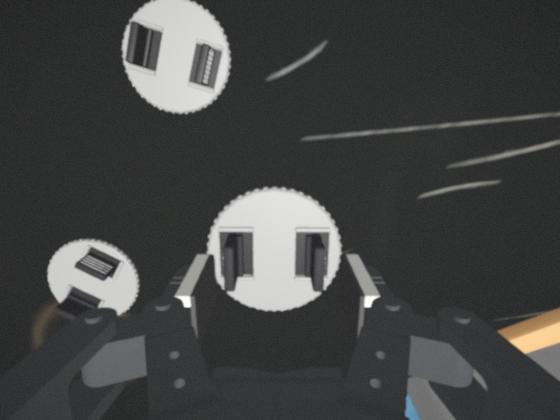

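```bash
python3 -m handwheel '[[[0,0,10,0,0,0,90],[0,0,10,0,0,0,110],[0,0,10,0,0,0,120],[0,0,10,0,0,0,140],[0,0,10,0,0,0,160],[0,0,10,0,0,0,200],[0,0,10,0,0,0,255],[0,0,10,0,0,0,255]]]'
python3 - <<'E'
from h import *
c=snap('wrist','w5.png'); c=snap('side','s5.png');tool([.4595,.226,.042],-17.65)
big=cv2.resize(c['color'][190:310,230:350],None,fx=5,fy=5,interpolation=cv2.INTER_CUBIC)
cv2.imwrite('pics/s5c.png',cv2.convertScaleAbs(big,alpha=1.3,beta=20))
E
```

```text
clock: 5.25
eef_pos: [0.4594, 0.2264, 0.013]
orientation: [-0.001, 0.988, -0.153, 0.001]
contact_force: [-0.9, 0.6, 6.2]
finger_gap: 0.356
t 5.35 pos [0.4594 0.2264 0.013 ] yaw -17.62 gap 0.362 F [-2.34  1.76  4.46] M [0.173 0.298 0.017]
shift [  0.22   0.27 -28.97] turn [-0.07 -0.05  0.03]
```

View pics/s5c.png

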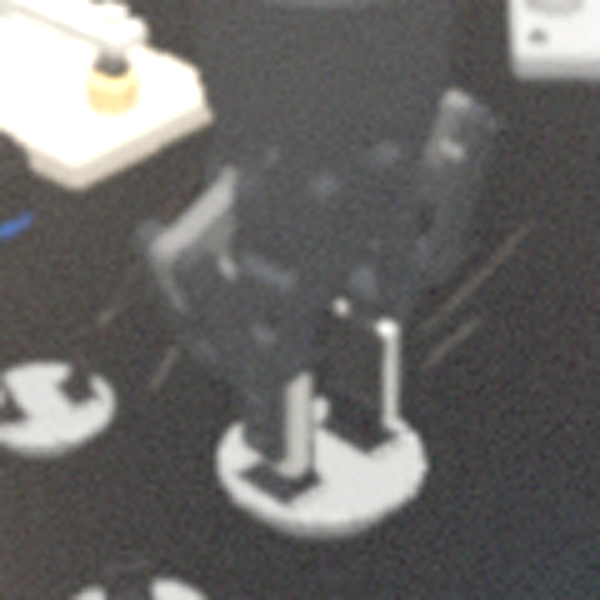

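View pics/w5.png

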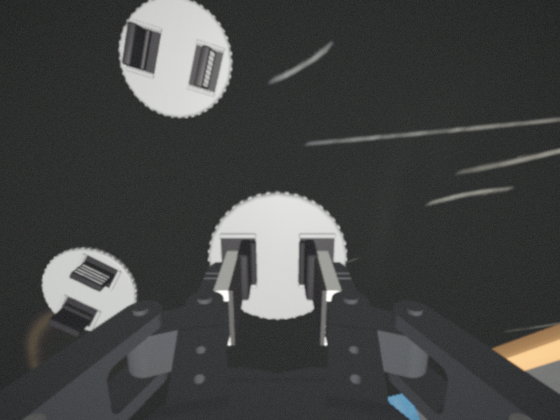

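The fingers stopped on the tabs at a gap of 0.36, and they are closed in at tabs (238,265) and (318,265). Lifting.

```bash
python3 -m handwheel '[[[0,0,-5,0,0,0,255],[0,0,-20,0,0,0,255],[0,0,-50,0,0,0,255],[0,0,-90,0,0,0,255],[0,0,-130,0,0,0,255],[0,0,-130,0,0,0,255]]]'
python3 - <<'E'
from h import *
import pickle
c=snap('wrist','w6.png'); pickle.dump(c,open('w6.pkl','wb'));c=snap('side','s6.png');tool([.4595,.226,.042],-17.65)
big=cv2.resize(c['color'][90:290,190:390],None,fx=3,fy=3,interpolation=cv2.INTER_CUBIC)
cv2.imwrite('pics/s6c.png',cv2.convertScaleAbs(big,alpha=1.3,beta=20))
E
```

```text
clock: 6.1
eef_pos: [0.4614, 0.2266, 0.1468]
orientation: [-0.002, 0.988, -0.153, 0.004]
contact_force: [0.4, 0.7, -0.9]
finger_gap: 0.358
t 6.2 pos [0.4585 0.2257 0.142 ] yaw -17.62 gap 0.36 F [-0.53  0.11 -2.07] M [-0.023  0.01   0.009]
shift [ 0.87 -0.61 99.98] turn [ 0.01 -0.    0.03]
```

View pics/s6c.png

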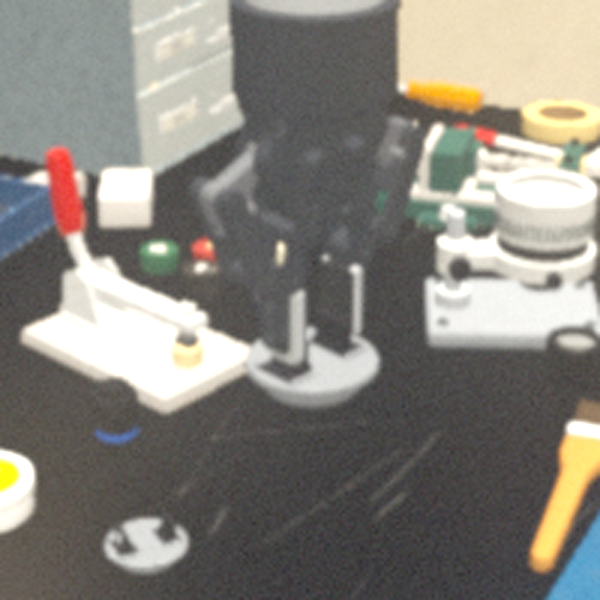

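View pics/w6.png

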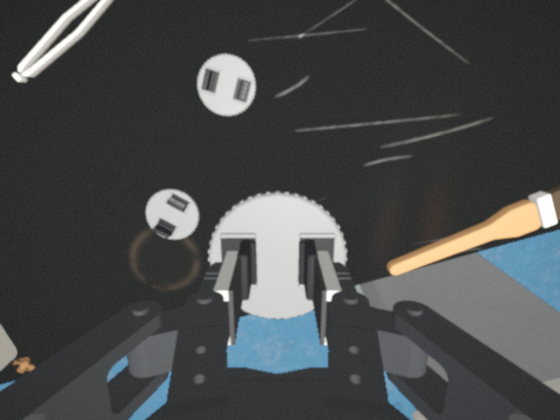

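Run:
```python
from h import *
import pickle
tool([.387,-.112,.20],-17.65)
c=pickle.load(open('w6.pkl','rb'))
g=cv2.cvtColor(c['color'],cv2.COLOR_BGR2GRAY); m=np.zeros_like(g); m[185:240,200:355]=(g>100)[185:240,200:355]*255
m=cv2.morphologyEx(m,cv2.MORPH_OPEN,np.ones((5,5)))
ct=max(cv2.findContours(m,cv2.RETR_EXTERNAL,cv2.CHAIN_APPROX_NONE)[0],key=cv2.contourArea)[:,0]
ct=cv2.convexHull(ct)[:,0]; ct=ct[ct[:,1]<236]
from scipy.optimize import least_squares
P=np.array(c['pose']); s=observe()
q=s['orientation']; R=Ro.from_quat([q[1],q[2],q[3],q[0]])
e=P[:3,3]-R.apply([.0728,.0004,-.151])
for dz in (0,.002,.004,.006,.008):
    W=np.array([onz(c,*p,e[2]+dz)-e for p in ct]); T=R.inv().apply(W)*1000
    f=least_squares(lambda p:np.hypot(T[:,0]-p[0],T[:,1]-p[1])-p[2],[0,0,33]); print(dz,np.round(f.x,2),np.sqrt(np.mean(f.fun**2)))
```

```text
t 6.2 pos [0.4585 0.2257 0.142 ] yaw -17.62 gap 0.36 F [-0.53  0.11 -2.07] M [-0.023  0.01   0.009]
shift [ 34.09 343.51 -57.95] turn [ 0.01 -0.    0.03]
0 [ 3.02 -0.22 33.41] 0.09014933994134333
0.002 [ 3.94 -0.21 32.97] 0.08895534494213891
0.004 [ 4.87 -0.2  32.53] 0.08776134994293845
0.006 [ 5.79 -0.19 32.08] 0.08656735494372847
0.008 [ 6.72 -0.18 31.64] 0.08537335994452547
```

```bash
python3 -m handwheel '[[[34,344,-58,0,0,0,255],[34,344,-58,0,0,0,255],[34,344,-58,0,0,0,255],[34,344,-58,0,0,0,255],[34,344,-58,0,0,0,255],[34,344,-58,0,0,0,255],[34,344,-58,0,0,0,255],[34,344,-58,0,0,0,255]]]'
python3 - <<'E'
from h import *
import pickle
c=snap('wrist','w7.png'); pickle.dump(c,open('w7.pkl','wb'))
E=[]
for i in range(8):
    c=read_camera('wrist'); s=observe(); q=s['orientation']; R=Ro.from_quat([q[1],q[2],q[3],q[0]])
    E.append(R.inv().apply(np.array(c['pose'])[:3,3]-s['eef_pos'])*1000)
print(np.mean(E,0),np.std(E,0)); tool([.387,-.112,.20],-17.65)
E
```

```text
clock: 7.2
eef_pos: [0.3863, -0.1115, 0.1983]
orientation: [-0.001, 0.988, -0.153, -0.002]
contact_force: [-0.1, -0.6, -2.4]
finger_gap: 0.36
[  72.7776473     0.20020873 -150.96077534] [0.02021281 0.14151531 0.0861348 ]
t 7.65 pos [ 0.3872 -0.1119  0.2001] yaw -17.57 gap 0.361 F [-0.71 -0.14 -1.84] M [-0.007 -0.004 -0.063]
shift [-0.15  0.16  0.11] turn [-0.   -0.    0.08]
```

View pics/w7.png

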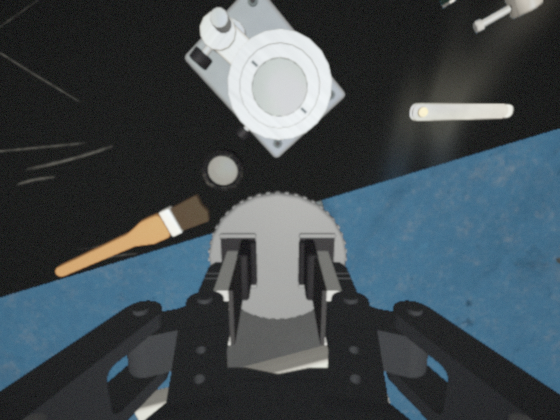

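Run:
```python
from h import *
import pickle
c=pickle.load(open('w7.pkl','rb')); im=c['color']
cv2.imwrite('pics/w7c.png',cv2.resize(im[20:150,215:345],None,fx=4.5,fy=4.5,interpolation=cv2.INTER_CUBIC))
g=cv2.cvtColor(im,cv2.COLOR_BGR2GRAY)
# radial edge search around rim, as strongest brightness drop
K0=(280,85); pts=[]
gs=cv2.GaussianBlur(g,(3,3),0).astype(float)
for a in np.arange(0,360,4):
    r=np.arange(44,60,.5); x=K0[0]+r*np.cos(np.radians(a)); y=K0[1]+r*np.sin(np.radians(a))
    v=cv2.remap(gs.astype(np.float32),x.astype(np.float32)[None],y.astype(np.float32)[None],1)[0]
    d=np.diff(v); i=d.argmin()
    if d[i]<-8: pts.append((x[i]+.0,y[i]))
pts=np.array(pts); print(len(pts))
from scipy.optimize import least_squares
for z in (.095,.1,.105,.11,.115):
    W=np.array([onz(c,*p,z)[:2] for p in pts])*1000
    f=least_squares(lambda p:np.hypot(W[:,0]-p[0],W[:,1]-p[1])-p[2],[463,-136,35],loss='soft_l1',f_scale=.5); r=np.hypot(W[:,0]-f.x[0],W[:,1]-f.x[1])-f.x[2]
    print(z,np.round(f.x,2),np.median(abs(r)), onz(c,280,85,z))
```

```text
79
0.095 [ 465.96 -138.96   36.66] 0.3734236706119205 [ 0.46710637 -0.13974223  0.095     ]
0.1 [ 465.76 -138.86   35.94] 0.3667965758706586 [ 0.46688939 -0.13963145  0.1       ]
0.105 [ 465.57 -138.76   35.22] 0.3601822028801749 [ 0.46667241 -0.13952067  0.105     ]
0.11 [ 465.37 -138.67   34.51] 0.35358064653213717 [ 0.46645543 -0.1394099   0.11      ]
0.115 [ 465.17 -138.57   33.79] 0.34699159634635635 [ 0.46623844 -0.13929912  0.115     ]
```

View pics/w7c.png

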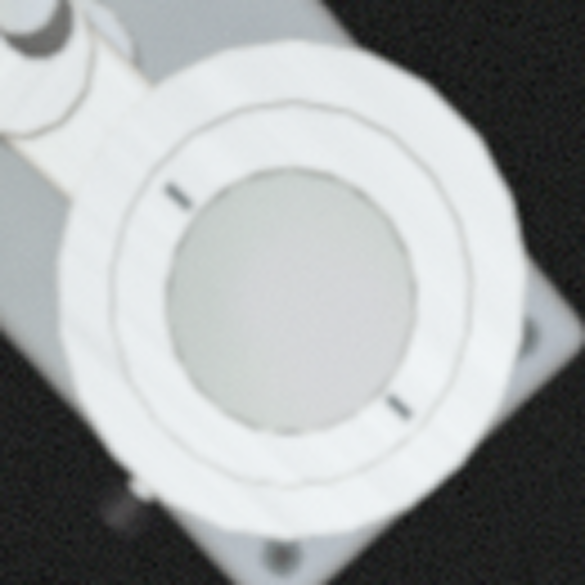

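Run:
```python
from h import *
import pickle
off=np.array([72.78,.2,-150.96]); s=observe(); q=s['orientation']; R=Ro.from_quat([q[1],q[2],q[3],q[0]])
Ry=lambda yaw: np.array([[np.cos(yaw),np.sin(yaw),0],[np.sin(yaw),-np.cos(yaw),0],[0,0,-1]])
def tf(c,X):
    # tool rotation from camera pose: fixed hand-eye
    return (Ry(np.radians(-17.65)).T@(np.array(X)-np.array(c['pose'])[:3,3]))*1000+off
c1=pickle.load(open('w1.pkl','rb')); c6=pickle.load(open('w6.pkl','rb'));c7=pickle.load(open('w7.pkl','rb'))
print('cap w1',tf(c1,[.46035,.2256,.0165])); print('lens w7',tf(c7,[.4655,-.1388,.1065]),tf(c7,[.4666,-.1395,.1065]))
for c in (c1,c6,c7): print(np.round(Ro.from_matrix(Ry(np.radians(-17.65)).T@np.array(c['pose'])[:3,:3]).as_euler('xyz',degrees=True),2))
```

```text
cap w1 [  2.63239489  -1.45381193 143.60325761]
lens w7 [83.18422912  1.8114872  91.76146619] [84.44468932  2.14501395 91.76146619]
[1.6346e+02 9.0000e-02 9.0000e+01]
[163.89  -0.22  90.02]
[ 1.6329e+02 -1.0000e-02  9.0030e+01]
```

```bash
python3 -m handwheel '[[[41,1,10,0,0,0,255],[82,2,30,0,0,0,255],[82,2,60,0,0,0,255],[82,2,60,0,0,0,255],[82,2,60,0,0,0,255]]]'
python3 - <<'E'
from h import *
import pickle
for n in ('wrist','side','top'):
    c=snap(n,n[0]+'8.png'); pickle.dump(c,open(n[0]+'8.pkl','wb'))
    if n=='side': cv2.imwrite('pics/s8c.png',cv2.resize(c['color'][90:210,300:440],None,fx=5,fy=5,interpolation=cv2.INTER_CUBIC))
    if n=='top': cv2.imwrite('pics/t8c.png',cv2.resize(c['color'][210:330,340:480],None,fx=5,fy=5,interpolation=cv2.INTER_CUBIC))
tool([.463,-.136,.14],-17.65)
E
```

```text
clock: 8.28
eef_pos: [0.4649, -0.1391, 0.1411]
orientation: [0.0, 0.988, -0.153, 0.001]
contact_force: [0.4, -0.4, -1.3]
finger_gap: 0.357
t 8.43 pos [ 0.4654 -0.1393  0.142 ] yaw -17.61 gap 0.361 F [ 0.5  -0.48 -0.8 ] M [0.049 0.014 0.007]
shift [-3.27 -2.45  1.99] turn [ 0.03 -0.19  0.04]
```

View pics/w8.png

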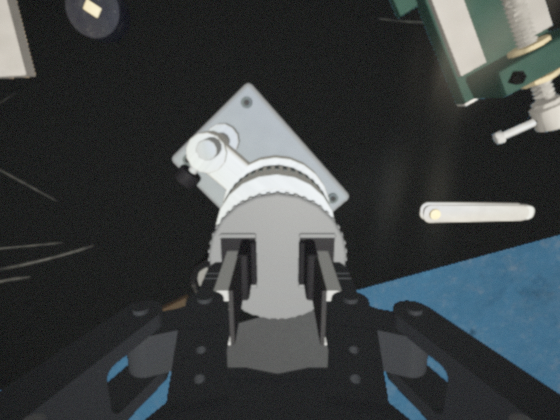

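View pics/s8c.png

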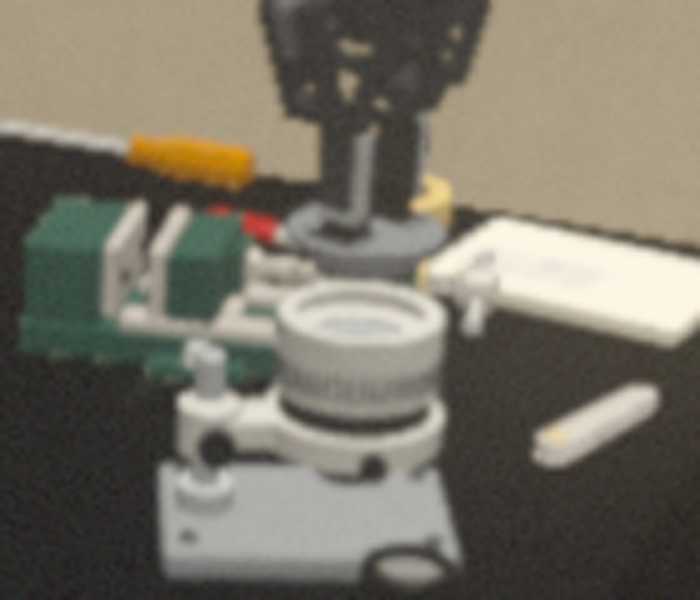

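View pics/t8c.png

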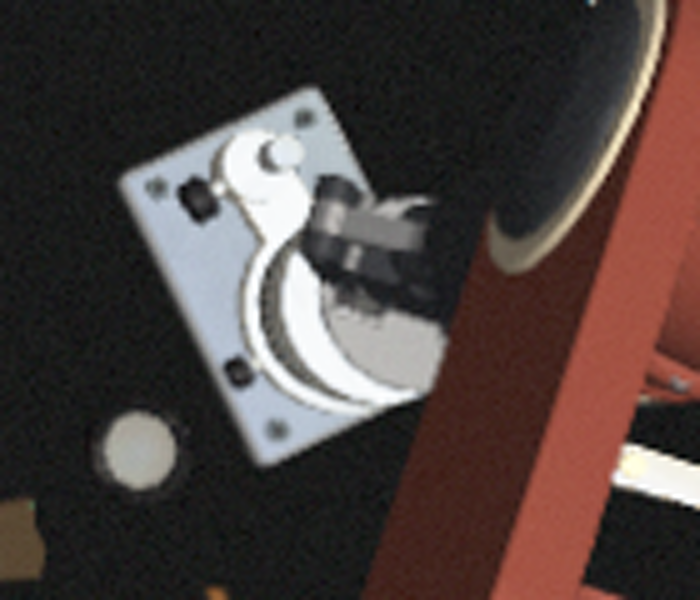

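Run:
```python
from h import *
import pickle
w=pickle.load(open('w8.pkl','rb')); s=pickle.load(open('s8.pkl','rb'))
cv2.imwrite('pics/w8c.png',cv2.resize(w['color'][145:265,200:360],None,fx=5,fy=5,interpolation=cv2.INTER_CUBIC))
g=cv2.cvtColor(s['color'],cv2.COLOR_BGR2GRAY).astype(float)
# side: row profiles
for v in (138,139,140,141,142, 152,154,156,158,160,162,164):
    row=g[v-0:v+1,345:400].mean(0); print(v,np.round(row[5:20]).astype(int),'|',np.round(row[35:52]).astype(int))
```

```text
138 [106  90  74  77  97 124 137 135 128 118 120 133 141 135 130] | [162 161 158 160 159 157 155 145 123 108 123 154 196 226 239 244 245]
139 [150 141  96  68  70  80  91 102 107 108 102 109 123 127 134] | [157 157 156 157 149 146 138 124 124 157 190 210 231 241 243 241 237]
140 [189 186 145 102  89  87  93  97  99  92  82  87 100 101 116] | [150 145 144 141 131 120 119 137 171 209 229 238 242 243 237 228 219]
141 [197 200 175 154 149 151 157 154 146 126 100 101 100  98 102] | [123 119 117 117 124 136 157 191 216 235 243 243 241 236 227 205 199]
142 [179 189 181 179 181 184 189 188 177 163 147 147 139 106  99] | [105 103 108 118 156 178 201 223 237 244 244 242 236 228 217 194 199]
152 [122 122 119 119 127 166 206 220 220 209 205 212 216 218 220] | [193 184 175 171 187 214 224 216 179 115  67  72  96 153 200 200 163]
154 [191 190 187 181 167 144 163 192 210 220 222 224 222 216 206] | [223 225 223 217 216 221 224 215 182 122  72  76 119 163 182 176 130]
156 [183 187 187 187 175 140 131 140 155 172 189 198 204 209 211] | [215 222 223 222 216 208 195 174 137  91  64  68  96 125 136 131  97]
158 [129 133 134 137 142 142 134 138 138 142 145 147 151 159 165] | [195 191 181 175 169 162 158 150 119  84  66  64  59  65  64  63  64]
160 [ 80  80  76  78  87 107 123 136 138 143 144 144 148 147 149] | [161 162 158 160 158 157 157 143 112  79  64  59  61  62  58  63  62]
162 [ 75  74  75  75  76  84  96 116 130 135 140 147 148 148 151] | [159 160 158 158 158 155 145 124  91  69  58  60  61  64  65  62  61]
164 [ 81  76  72  73  75  85  94 104 112 113 126 130 135 136 145] | [150 151 149 146 136 127 114 100  73  64  62  63  62  59  63  62  62]
```

View pics/w8c.png

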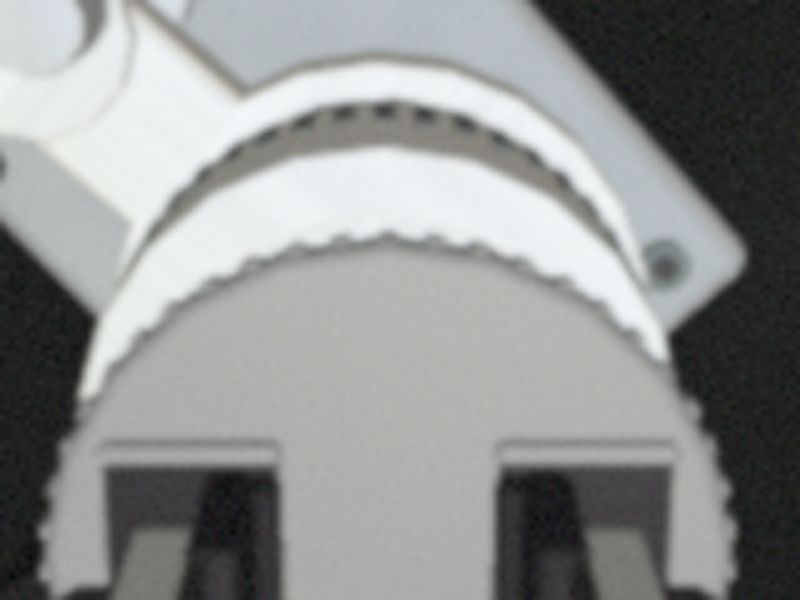

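Run:
```python
from h import *
import pickle
from scipy.optimize import least_squares, brentq
w=pickle.load(open('w8.pkl','rb'))
off=np.array([72.78,.2,-150.96]); a=np.radians(-17.65); T=np.array([[np.cos(a),np.sin(a),0],[np.sin(a),-np.cos(a),0],[0,0,-1]])
tf=lambda X:(T.T@(np.array(X)-np.array(w['pose'])[:3,3]))*1000+off
def fit(pts,z):
    W=np.array([tf(onz(w,200+x/5,145+y/5,z)) for x,y in pts])
    f=least_squares(lambda p:np.hypot(W[:,0]-p[0],W[:,1]-p[1])-p[2],[0,0,33]); return f.x,np.sqrt(np.mean(f.fun**2)),W[0,2]
def fixR(pts,z,Rr):
    W=np.array([tf(onz(w,200+x/5,145+y/5,z)) for x,y in pts])
    f=least_squares(lambda p:np.hypot(W[:,0]-p[0],W[:,1]-p[1])-Rr,[0,0]); return f.x,np.sqrt(np.mean(f.fun**2))
rim=[(82,395),(97,335),(165,222),(215,188),(270,163),(330,150),(385,147),(450,153),(510,172),(560,198),(605,235),(640,285),(665,350)]
# flange arc: mask by grey level
g=cv2.cvtColor(w['color'],cv2.COLOR_BGR2GRAY)
fl=[(45,560),(65,440),(130,345),(170,308),(250,262),(310,242),(392,236),(460,244),(520,262),(580,290),(640,345),(695,415),(735,550)]
for z in (.138,.140,.142,.144,.146): print('flange',z,[np.round(q,2) for q in fit(fl,z)],np.round(fixR(fl,z,33)[0],2))
for z in (.1,.1035,.107,.11): print('rim',z,[np.round(q,2) for q in fit(rim,z)],np.round(fixR(rim,z,35)[0],2))
print(np.array(w['pose'])[2,3]-.151)
```

```text
flange 0.138 [array([ 0.12,  0.54, 33.79]), np.float64(0.2), np.float64(3.45)] [1.07 0.51]
flange 0.14 [array([ 1.06,  0.53, 33.35]), np.float64(0.2), np.float64(1.45)] [1.49 0.52]
flange 0.142 [array([ 2.  ,  0.53, 32.92]), np.float64(0.2), np.float64(-0.55)] [1.9  0.53]
flange 0.144 [array([ 2.94,  0.52, 32.48]), np.float64(0.19), np.float64(-2.55)] [2.32 0.54]
flange 0.146 [array([ 3.88,  0.52, 32.04]), np.float64(0.19), np.float64(-4.55)] [2.73 0.55]
rim 0.1 [array([-0.52, -0.34, 35.82]), np.float64(0.27), np.float64(41.45)] [ 0.48 -0.39]
rim 0.1035 [array([ 0.81, -0.33, 35.17]), np.float64(0.26), np.float64(37.95)] [ 1.02 -0.34]
rim 0.107 [array([ 2.15, -0.32, 34.51]), np.float64(0.26), np.float64(34.45)] [ 1.55 -0.28]
rim 0.11 [array([ 3.29, -0.31, 33.96]), np.float64(0.25), np.float64(31.45)] [ 2.01 -0.23]
0.14141439148593957
```

```bash
python3 -m handwheel '[[[-0.3,-1.3,5,0,0,0,255],[-0.3,-1.3,16,0,0,0,255],[-0.3,-1.3,18,0,0,0,255],[-0.3,-1.3,18,0,0,0,255]]]'
python3 - <<'E'
from h import *
import pickle
for n in ('wrist','side'):
    c=snap(n,n[0]+'9.png'); pickle.dump(c,open(n[0]+'9.pkl','wb'))
    if n=='side': a=cv2.resize(c['color'][110:190,330:420],None,fx=7,fy=7,interpolation=cv2.INTER_CUBIC);cv2.imwrite('pics/s9c.png',a)
    else: cv2.imwrite('pics/w9c.png',cv2.resize(c['color'][145:265,200:360],None,fx=5,fy=5,interpolation=cv2.INTER_CUBIC))
tool([.463,-.136,.14],-17.65)
E
```

```text
clock: 8.93
eef_pos: [0.4644, -0.1375, 0.1215]
orientation: [-0.0, 0.988, -0.153, -0.001]
contact_force: [0.2, -0.2, -0.9]
finger_gap: 0.361
t 9.02 pos [ 0.4648 -0.1377  0.1221] yaw -17.62 gap 0.359 F [-0.49  1.14 -1.62] M [-0.007 -0.013  0.028]
shift [ -2.23  -1.08 -17.86] turn [-0.   -0.    0.03]
```

View pics/s9c.png

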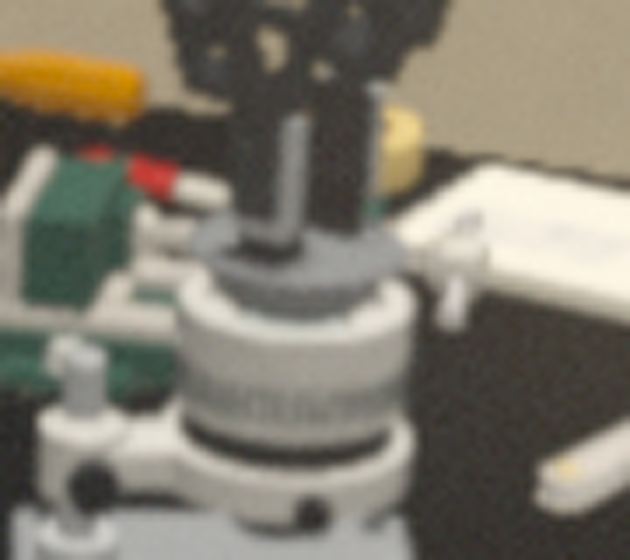

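View pics/w9c.png

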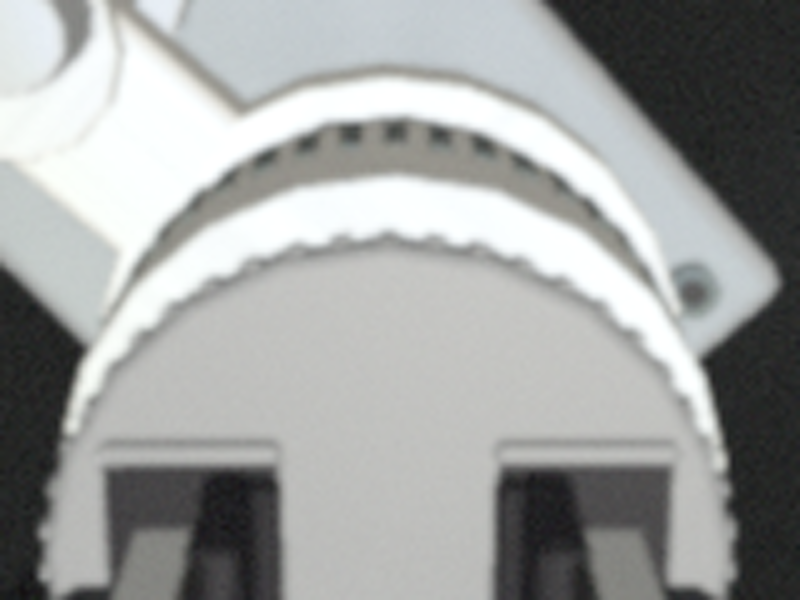

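Run:
```python
from h import *
import pickle
from scipy.optimize import least_squares
w=pickle.load(open('w9.pkl','rb'))
off=np.array([72.78,.2,-150.96]); a=np.radians(-17.65); T=np.array([[np.cos(a),np.sin(a),0],[np.sin(a),-np.cos(a),0],[0,0,-1]])
tf=lambda X:(T.T@(np.array(X)-np.array(w['pose'])[:3,3]))*1000+off
e=np.array(w['pose'])[2,3]-.15096
def fixR(pts,z,Rr):
    W=np.array([tf(onz(w,200+x/5,145+y/5,z)) for x,y in pts])
    f=least_squares(lambda p:np.hypot(W[:,0]-p[0],W[:,1]-p[1])-p[2],[0,0,Rr]); h=least_squares(lambda p:np.hypot(W[:,0]-p[0],W[:,1]-p[1])-Rr,[0,0]); return np.round(f.x,2),np.round(h.x,2)
fl=[(45,560),(65,440),(130,345),(170,308),(250,262),(310,242),(392,236),(460,244),(520,262),(580,290),(640,345),(695,415),(735,550)]
rim=[(65,430),(88,355),(125,290),(180,238),(240,205),(300,183),(350,176),(393,174),(450,179),(510,194),(570,222),(630,265),(670,310),(700,370),(722,450)]
for dz in (0,.0005,.002): print(fixR(fl,e+dz,33))
for z in (.1035,.105,.1065): print(z,fixR(rim,z,35))
print(e)
```

```text
(array([ 1.33,  0.47, 33.07]), array([1.41, 0.47]))
(array([ 1.57,  0.47, 32.96]), array([1.52, 0.47]))
(array([ 2.28,  0.47, 32.63]), array([1.83, 0.48]))
0.1035 (array([ 1.11,  0.83, 35.38]), array([1.57, 0.85]))
0.105 (array([ 1.74,  0.83, 35.07]), array([1.83, 0.83]))
0.1065 (array([ 2.38,  0.82, 34.76]), array([2.08, 0.81]))
0.12164438205951042
```

Wrist and side views agree the cap is now concentric with the rim within about 0.5 mm, so I'll start it in.

```bash
python3 -m handwheel '[[[0.2,0.2,2,0,0,0,255],[0.2,0.2,3,0,0,0,255],[0.2,0.2,3,0,0,0,255]]]'; python3 -m handwheel '[[[0,0,1,0,0,0,255],[0,0,2,0,0,0,255]]]';python3 -m handwheel '[[[0,0,1,0,0,0,255],[0,0,1,0,0,0,255]]]';python3 -m handwheel '[[[0,0,1,0,0,0,255],[0,0,1,0,0,0,255]]]'
```

```text
clock: 9.4
eef_pos: [0.4648, -0.1379, 0.119]
orientation: [-0.0, 0.988, -0.153, -0.0]
contact_force: [0.9, 0.8, -1.6]
finger_gap: 0.36
clock: 9.65
eef_pos: [0.4649, -0.1379, 0.1171]
orientation: [0.0, 0.988, -0.153, 0.0]
contact_force: [-0.5, -0.3, -0.1]
finger_gap: 0.364
clock: 9.9
eef_pos: [0.4648, -0.1379, 0.116]
orientation: [-0.0, 0.988, -0.153, -0.0]
contact_force: [-0.3, -0.2, -0.9]
finger_gap: 0.36
clock: 10.15
eef_pos: [0.4648, -0.1379, 0.115]
orientation: [-0.0, 0.988, -0.153, -0.0]
contact_force: [0.3, -0.0, -2.5]
finger_gap: 0.36
```

```bash
for i in 1 ; do :; done; python3 -m handwheel '[[[0,0,1,0,0,0,255],[0,0,1,0,0,0,255]]]' | grep -v ori;python3 -m handwheel '[[[0,0,1,0,0,0,255],[0,0,1,0,0,0,255]]]'| grep -v ori;python3 -m handwheel '[[[0,0,1,0,0,0,255],[0,0,1,0,0,0,255]]]'| grep -v ori; python3 -m handwheel '[[[0,0,1,0,0,0,255],[0,0,1,0,0,0,255]]]'| grep -v ori
```

```text
clock: 10.4
eef_pos: [0.4648, -0.1379, 0.114]
contact_force: [-0.2, 0.4, -1.4]
finger_gap: 0.362
clock: 10.65
eef_pos: [0.4648, -0.1379, 0.113]
contact_force: [0.2, -0.1, -2.5]
finger_gap: 0.358
clock: 10.9
eef_pos: [0.4648, -0.1379, 0.112]
contact_force: [0.4, -0.4, -2.0]
finger_gap: 0.36
clock: 11.15
eef_pos: [0.4649, -0.1379, 0.1111]
contact_force: [0.3, -0.3, -0.5]
finger_gap: 0.363
```

```bash
python3 -m handwheel '[[[0,0,1,0,0,0,255],[0,0,1,0,0,0,255]]]' | grep -v ori;python3 -m handwheel '[[[0,0,1,0,0,0,255],[0,0,1,0,0,0,255]]]'| grep -v ori;python3 -m handwheel '[[[0,0,1,0,0,0,255],[0,0,1,0,0,0,255]]]'| grep -v ori; python3 -c "
from h import *
c=snap('side','s10.png');cv2.imwrite('pics/s10c.png',cv2.resize(c['color'][110:190,330:420],None,fx=7,fy=7,interpolation=cv2.INTER_CUBIC))"
```

```text
clock: 11.4
eef_pos: [0.4651, -0.138, 0.1106]
contact_force: [-0.3, 0.4, 2.1]
finger_gap: 0.362
clock: 11.65
eef_pos: [0.4651, -0.138, 0.1093]
contact_force: [-1.4, 0.3, 2.5]
finger_gap: 0.358
clock: 11.9
eef_pos: [0.465, -0.138, 0.1081]
contact_force: [0.8, 1.2, 2.4]
finger_gap: 0.358
```

View pics/s10c.png

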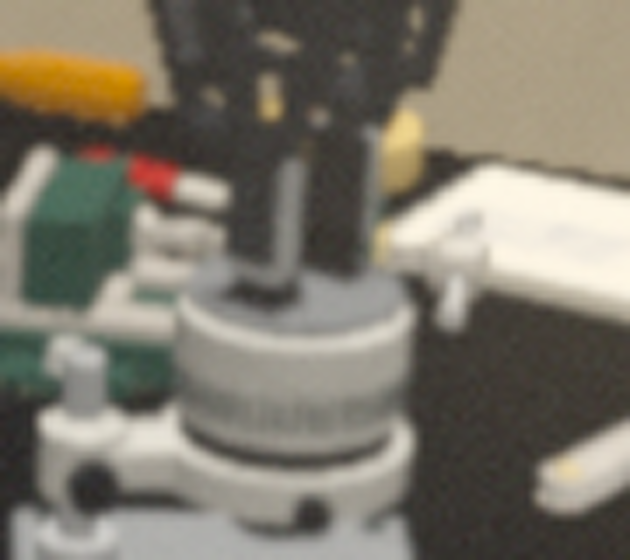

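The cap is inside the mouth and about 4 N of steady drag shows the sleeve is sliding. I'll keep pressing 1 mm at a time.

```bash
python3 -m handwheel '[[[0,0,1,0,0,0,255],[0,0,1,0,0,0,255]]]' | grep -v ori;python3 -m handwheel '[[[0,0,1,0,0,0,255],[0,0,1,0,0,0,255]]]'| grep -v ori; python3 -m handwheel '[[[0,0,1,0,0,0,255],[0,0,1,0,0,0,255]]]'| grep -v ori
```

```text
clock: 12.2
eef_pos: [0.4649, -0.1379, 0.107]
contact_force: [0.2, 0.1, 1.7]
finger_gap: 0.359
clock: 12.45
eef_pos: [0.4649, -0.138, 0.106]
contact_force: [-0.4, -0.1, 2.2]
finger_gap: 0.362
clock: 12.7
eef_pos: [0.4649, -0.1379, 0.105]
contact_force: [0.7, 0.3, 2.1]
finger_gap: 0.359
```

```bash
python3 -m handwheel '[[[0,0,1,0,0,0,255],[0,0,1,0,0,0,255]]]' | grep -v ori;python3 -m handwheel '[[[0,0,1,0,0,0,255],[0,0,1,0,0,0,255]]]'| grep -v ori
```

```text
clock: 12.95
eef_pos: [0.4649, -0.1379, 0.104]
contact_force: [0.5, -0.1, 1.6]
finger_gap: 0.362
clock: 13.2
eef_pos: [0.4649, -0.1379, 0.103]
contact_force: [-0.6, -1.0, 1.6]
finger_gap: 0.359
```

```bash
python3 -m handwheel '[[[0,0,1,0,0,0,255],[0,0,1,0,0,0,255]]]' | grep -v ori
```

```text
clock: 13.45
eef_pos: [0.4648, -0.1379, 0.102]
contact_force: [0.5, 0.2, 1.6]
finger_gap: 0.359
```

```bash
python3 -m handwheel '[[[0,0,1,0,0,0,255],[0,0,1,0,0,0,255]]]' | grep -v ori
```

```text
clock: 13.7
eef_pos: [0.4649, -0.1379, 0.1012]
contact_force: [-0.5, 0.1, 2.5]
finger_gap: 0.367
```

```bash
python3 -m handwheel '[[[0,0,1,0,0,0,255],[0,0,1,0,0,0,255]]]' | grep -v ori
```

```text
clock: 13.95
eef_pos: [0.465, -0.138, 0.1004]
contact_force: [-0.0, -0.3, 4.7]
finger_gap: 0.365
```

```bash
python3 -m handwheel '[[[0,0,0.7,0,0,0,255],[0,0,0.7,0,0,0,255]]]' | grep -v ori
```

```text
clock: 14.2
eef_pos: [0.465, -0.138, 0.0998]
contact_force: [-1.0, 0.7, 5.6]
finger_gap: 0.361
```

```bash
python3 -m handwheel '[[[0,0,0.4,0,0,0,255],[0,0,0.4,0,0,0,255]]]' | grep -v ori
```

```text
clock: 14.45
eef_pos: [0.4652, -0.138, 0.0997]
contact_force: [-1.5, 1.0, 7.4]
finger_gap: 0.358
```

```bash
python3 -m handwheel '[[[0,0,0.4,0,0,0,255],[0,0,0.4,0,0,0,255]]]' | grep -v ori
```

```text
clock: 14.7
eef_pos: [0.4652, -0.138, 0.0996]
contact_force: [-1.1, 0.6, 8.3]
finger_gap: 0.36
```

```bash
python3 -m handwheel '[[[0,0,0.3,0,0,0,255],[0,0,0.3,0,0,0,255]]]' | grep -v ori
```

```text
clock: 14.95
eef_pos: [0.4653, -0.1381, 0.0995]
contact_force: [-1.0, 0.7, 9.6]
finger_gap: 0.362
```

```bash
python3 -m handwheel '[[[0,0,0.6,0,0,0,255],[0,0,0.6,0,0,0,255]]]' | grep -v ori
```

```text
clock: 15.2
eef_pos: [0.4654, -0.1381, 0.0994]
contact_force: [-2.9, 1.2, 11.2]
finger_gap: 0.359
```

```bash
python3 -m handwheel '[[[0,0,0.6,0,0,0,255],[0,0,0.6,0,0,0,255],[0,0,0.6,0,0,0,255]]]' | grep -v ori;  python3 -c "
from h import *
tool([.4649,-.1379,.0995],-17.65)
c=snap('side','s11.png');cv2.imwrite('pics/s11c.png',cv2.resize(c['color'][110:190,330:420],None,fx=7,fy=7,interpolation=cv2.INTER_CUBIC))"
```

```text
clock: 15.58
eef_pos: [0.4655, -0.1382, 0.0992]
contact_force: [-3.7, 2.6, 14.2]
finger_gap: 0.361
t 15.58 pos [ 0.4655 -0.1382  0.0992] yaw -17.61 gap 0.361 F [-3.68  2.61 14.17] M [0.359 0.686 0.035]
shift [-0.69 -0.05 -0.26] turn [ 0.01 -0.06  0.04]
```

View pics/s11c.png

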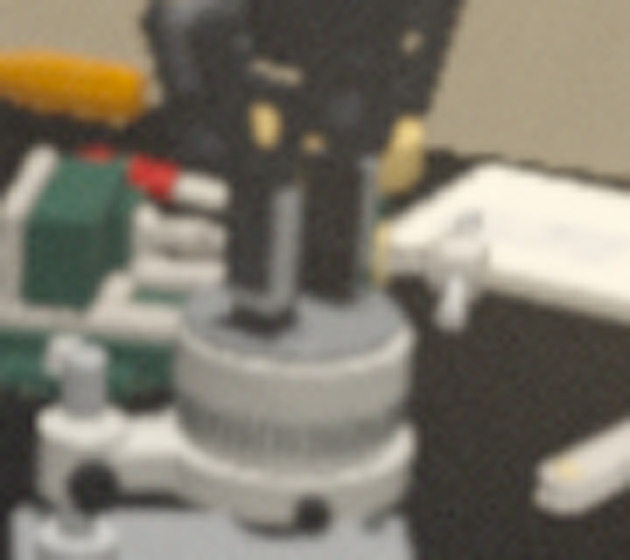

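Sleeve down to its stop and flange seated: the position has gone stiff at about 15 N. Releasing.

```bash
python3 -m handwheel '[[[0,0,0,0,0,0,120],[0,0,0,0,0,0,90],[0,0,0,0,0,0,70],[0,0,0,0,0,0,70],[0,0,0,0,0,0,70]]]' | grep -v ori;  python3 -c "
from h import *
tool([.4649,-.1379,.0995],-17.65)
c=snap('side','s12.png');cv2.imwrite('pics/s12c.png',cv2.resize(c['color'][110:190,330:420],None,fx=7,fy=7,interpolation=cv2.INTER_CUBIC))
snap('wrist','w12.png')"
```

```text
clock: 16.25
eef_pos: [0.4647, -0.1378, 0.0968]
contact_force: [0.0, -0.2, 0.2]
finger_gap: 0.725
t 16.25 pos [ 0.4647 -0.1378  0.0968] yaw -17.62 gap 0.725 F [ 0.02 -0.16  0.16] M [ 0.056 -0.022 -0.019]
shift [ 0.24  0.01 -2.71] turn [-0.01  0.03  0.03]
```

View pics/s12c.png

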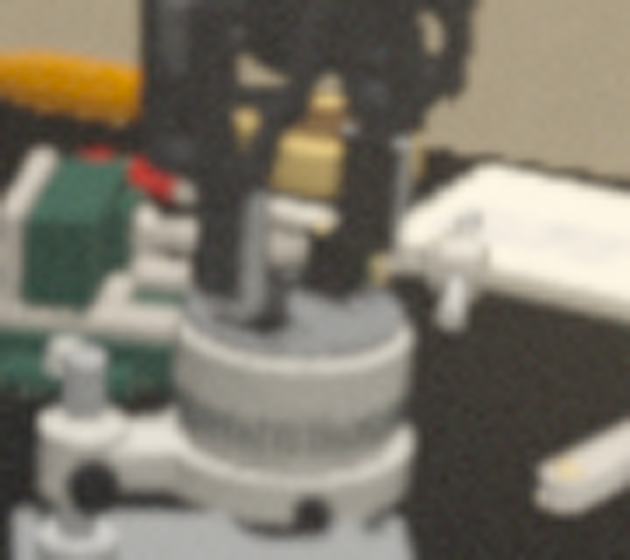

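View pics/w12.png

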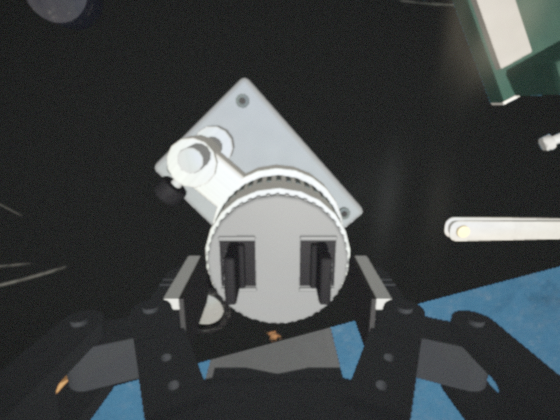

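```bash
python3 -m handwheel '[[[0,0,-10,0,0,0,50],[0,0,-40,0,0,0,30],[0,0,-90,0,0,0,0],[0,0,-110,0,0,0,0],[0,0,-110,0,0,0,0]]]' | grep -v ori; python3 -m handwheel '[[[-80,0,0,0,0,0,0],[-80,0,0,0,0,0,0],[-80,0,0,0,0,0,0],[-80,0,0,0,0,0,0]]]' | grep -v ori;  python3 -c "
from h import *
import pickle
c=snap('side','s13.png');cv2.imwrite('pics/s13c.png',cv2.resize(c['color'][120:200,330:420],None,fx=7,fy=7,interpolation=cv2.INTER_CUBIC))
c=snap('wrist','w13.png'); pickle.dump(c,open('w13.pkl','wb'));cv2.imwrite('pics/w13c.png',cv2.resize(c['color'][20:160,205:345],None,fx=4,fy=4,interpolation=cv2.INTER_CUBIC));snap('top','t13.png')"
```

```text
clock: 16.98
eef_pos: [0.4659, -0.1384, 0.2092]
contact_force: [-0.1, 0.4, -1.0]
finger_gap: 1.002
clock: 17.48
eef_pos: [0.3887, -0.1137, 0.2062]
contact_force: [-0.3, 0.9, -0.6]
finger_gap: 1.001
```

View pics/s13c.png

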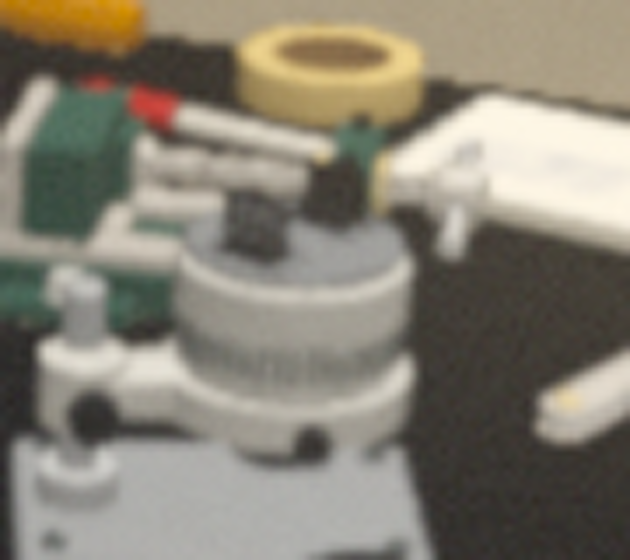

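View pics/w13c.png

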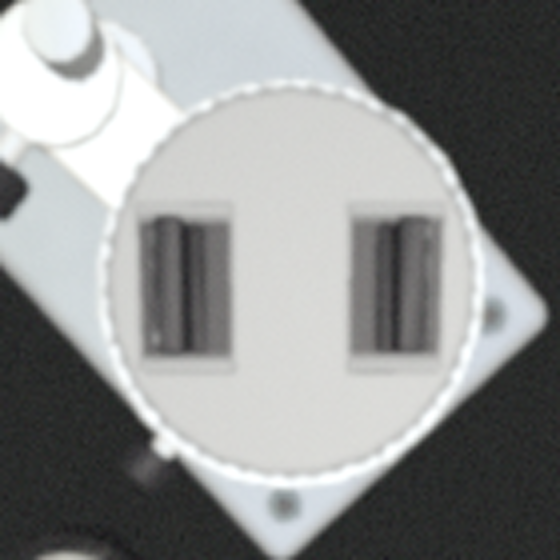

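View pics/t13.png

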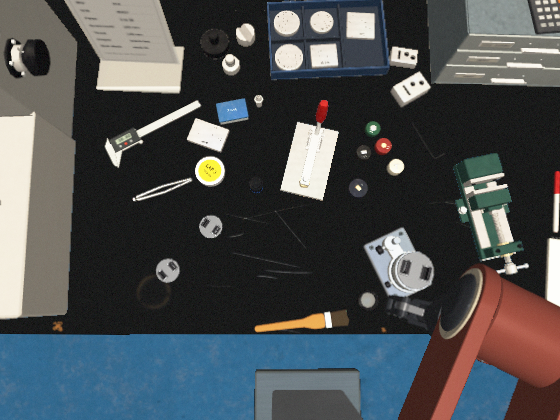

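Run:
```python
from h import *
import pickle
from scipy.optimize import least_squares
c=pickle.load(open('w13.pkl','rb')); im=c['color']; g=cv2.cvtColor(im,cv2.COLOR_BGR2GRAY)
cv2.imwrite('pics/w13z.png',cv2.resize(im[65:120,230:325],None,fx=8,fy=8,interpolation=cv2.INTER_CUBIC))
m=((g>185)&(g<228)).astype(np.uint8)
def circ(pts,z,R0):
    W=np.array([onz(c,*p,z)[:2] for p in pts])*1000
    f=least_squares(lambda p:np.hypot(W[:,0]-p[0],W[:,1]-p[1])-p[2],[465,-138,R0],loss='soft_l1',f_scale=.5); return np.round(f.x,2)
fl=[(205+x/4,20+y/4) for x,y in [(115,280),(130,205),(180,130),(235,96),(290,86),(350,98),(410,138),(455,200),(474,280),(455,360),(400,435),(330,470),(290,477),(240,468),(180,430),(130,360)]]
for z in (.095,.098,.101,.104): print(z,circ(fl,z,33))
s=read_camera('side'); cv2.imwrite('pics/s13z.png',cv2.resize(s['color'][140:190,345:400],None,fx=12,fy=12,interpolation=cv2.INTER_CUBIC))
print(proj(s,[.4645,-.1375,.1]))
```

```text
0.095 [ 465.95 -139.62   32.88]
0.098 [ 465.87 -139.58   32.5 ]
0.101 [ 465.78 -139.54   32.13]
0.104 [ 465.69 -139.5    31.75]
[370.93138542 154.95897178]
```

View pics/w13z.png

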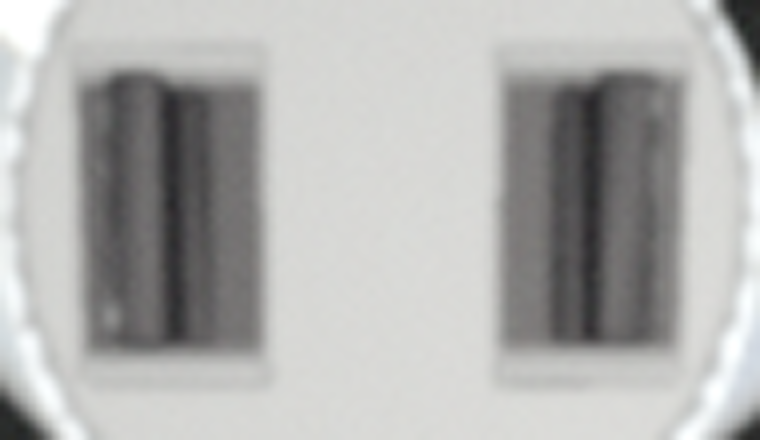

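View pics/s13z.png

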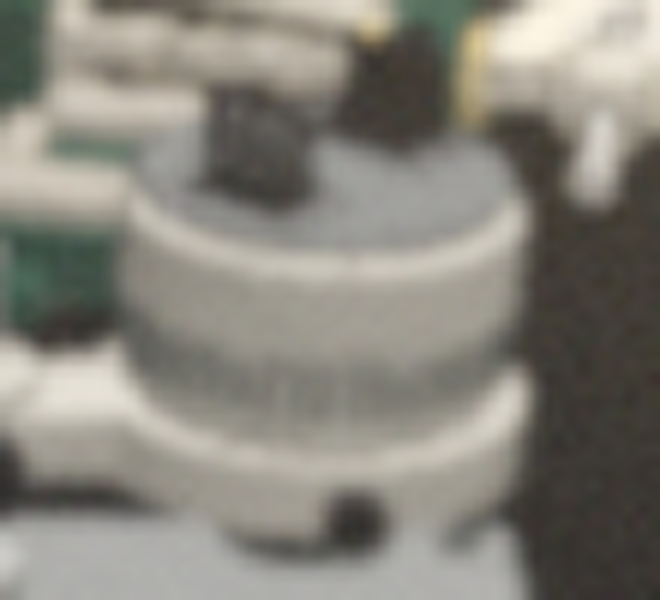

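```bash
python3 -c "
from h import *
print(finish_job())"
```

```text
the job is handed in; nothing more can be done
None
```

The cap is on the lens, released and locked as far as my checks show. I handed the job in at about 17.5 s on the robot's clock, and it reports no verdict.

**What I did**
- I picked the largest of the three similar discs. It measured about 66 mm across; the other two were 46 mm.
- I pinched both tabs, carried the cap to the lens and centred it over the mouth to about 0.5 mm.
- I pressed it in with small steps. The sleeve slid about 10 mm at roughly 4 N of drag, then the seal compressed until the cap stopped moving. The push peaked at about 16 N by the wrist force readings, against the 30 N limit. Then I opened the fingers and backed away.

**Last checks**
- **Cap:** in the side and wrist views the flange sits evenly on the rim. The tabs are sprung out, about 46 mm over both against 45 mm nominal. I did not tug the cap to test the lock.
- **Other items:** in the top view the loupe and the tin are where they were. I did not single out the spare objective, but nothing around it looks changed and no move went near it.
- **Robot:** the gripper is open and well clear, with no contact force.

**What disagreed**
- **Fingertips:** both views put them about 14 mm behind the reported TCP at a 51 mm opening, not ahead of it as the sheet says. I followed the pictures.
- **Finger gap:** the reading of 0.36 while pinching means about 31 mm if it is linear, where 35 mm was expected.
- **Cameras:** the top and wrist cameras differed by 2–3 mm in the same direction, so I centred the cap on the rim within single images.
- **Final height:** sizing the flange in the last wrist picture put the cap 4–6 mm lower than the arm's readings do. I relied on the side view and the firm stop instead.

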